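# Register a proof block in the proofing jig and pin it with the hold-down weight

### The arm

A 6-joint arm with a two-finger parallel gripper is mounted at the origin on the work surface. World frame = base frame: x ahead of the robot, y to its left, z up, the work surface at z = 0. Lengths are in m, angles in rad, forces in N, time in s.
With the tool pointing down it reaches from about 0.275 to 0.725 m from the base axis. Payload 5.6 kg.
Tool frame: the origin (TCP) lies at the very end of the fingers, on their centre line; the grasp point (between the pads) lies 19 mm behind it; x points along the fingers, y is the direction in which the jaws open and shut, and the axes are right-handed (so a half turn about x gives the same grasp; the last joint's range is limited). The gripper opens to 85 mm and grips with 20 to 120 N. Pads are 22 mm wide; open, the fingers measure 114 mm over their backs; the gripper's body (76 mm by 85 mm) begins 54 mm behind the grasp point. The pads swing forward as they close: fully open they stand 13 mm farther back than shut.
Start: joints at [1.605, 0.255, 0.108, 0, -1.424, -0.285], TCP at [0.136, 0.533, 0.206] pointing down, gripper open.
Joint ranges: [-2.95, 2.95], [-1.21, 1.97], [-1.09, 1.5], [-2.87, 1.71], [-2.94, -0.07], [-3.05, 3.05]. Speed limits (rad/s): [2.57, 2.57, 3.14, 3.14, 3.14, 3.14].

### API

Orientations are given as a 3x3 rotation matrix whose columns are the frame's x, y, z axes.
In Python, from station import telemetry, optics, r gives the robot as it stands.
- The arm moves only by the shell command python3 -m crank 'ROWS' [FORCE]. ROWS is JSON, a list of rows, each an object with "fingers": the closure, from 0 (fully open) to 1 (shut); "translation": the shift along the world's x, y, z in cm, a list of three; "turn": the turn, a rotation vector about the world's x, y, z in rad, a list of three. A call has exactly 8 rows; each row shifts and turns the commanded pose from where the row before left it; what a row does not reach is not made up. A row lasts 1/12 s, in which the tool goes at most 41.7 mm and 7.16 degrees, less where a joint would pass 70% of its speed; a pose out of reach is approached as far as the arm can. A call with a gripper value outside its range is refused whole. The fingers move at their own pace and stop on an object; FORCE is the grip in N (left out, the last holds). Time passes only in rows, so rows that do not move let the fingers close, or fill a call up. It gives the time, the measured TCP pose, the force and the opening at its end, in the units of the state.
- telemetry.get_obs(): the state, without advancing time (a new reading comes with each control period).
- optics.capture(name): name is "scene" or "top"; returns (picture, depth): 420x560x3 uint8, blue, green, red; 420x560 float32, m along the optical axis (not along the pixel's ray), 0 where there is no reading.
- optics.calibration(name): a dict with "fovy" (degrees; the focal length in pixels is half the picture's height over the tangent of half this angle, whatever the lens; pixels are square), "cx", "cy" (the principal point, pixels), "k1" (the pictures are not rectified: a ray, as slopes to the right and down, at radius r is drawn at 1 + k1 r^2 times it, then the intrinsics apply), "eye" and "orientation" of the camera in the world. Camera axes: x right, y down, z forward; pixel columns grow to the right and rows downward; lengths in m; the calibration is good to about 2 mm. A picture is of the moment at which its call begins. calibration takes no time and is no camera call.
- r.finish_job(): hands the job in, once; it reports no verdict.
Trained networks look in the newest picture that a camera, given by its name, has taken for a name from the list of things; names that differ only in an ending like _2 or _b are one class to them, and where a whole thing is asked for, a point or a joint stands for the part that bears it (a point fixed in the world has none). Each returns a list of dicts, best first, with "p" (0 to 1); they miss things now and then, are a little off and sometimes report something else, mostly with a low value. They report only what shows in the picture. A call takes as long as a camera call. They do not tell look-alikes from the thing itself.
- optics.regions_of(camera, name): "mask" (420x560 bool, what is visible of it) and "bbox" ([left, top, right, bottom] in pixels, round what is visible of it).
The state is a dict: "clock": time; "joints": joint angles; "joint_vel": joint speeds; "joint_efforts": joint torques, N m; "tool_pos": TCP position; "ee_rot": TCP orientation; "contact_force": force on the tool from outside, world axes, zero at the start; "wrist_torque": the same for the moment, N m; "gripper_width": opening from 0.0 (shut) to 1.0 (fully open).
Only numpy, scipy, OpenCV 4.12 (cv2) and the standard library are available. Lean on these libraries where they do the work, as an engineer would, in place of code of your own. Each camera call takes 0.05 s, during which the arm holds its last target. There are 200 camera calls.

### The job

Lay the bare metal proof block flat in the proofing jig with its long side along the long far stop, and push it fully home, flush against both the long stop and the side stop. Then lift the hold-down weight up and off its fork bracket and set it down gently, upright, on the middle of the block, so that the block stays flush against both stops. Keep the weight upright throughout and leave the ink tin, the hand roller, the small bottle and the small offcut where they are.

Things in the scene. Friction and masses are not known exactly. Their poses are not given: they have to be found in the camera images.
- block: the proof block: plain aluminium slab, 50 mm (its x) by 100 mm (its y) by 18 mm thick, about 0.24 kg, lying flat and loose on the bench at any yaw, in one of four places left or right of the jig. Origin: centre of its underside. Sliding it takes 1 to 7 N. A half turn makes no difference
- jig: proofing jig, fixed: flat dark wooden bed 150 (x) by 180 (y) mm, 10 mm high; two dark steel stop bars 12 mm thick rise 20 mm above it; other two sides open. Origin: centre of underside. Long far stop: face at x = +55 mm, y -75 to +75. Side stop: face at y = +65 mm, x +5 to +55. Block home: its centre at x +30, y +15, underside z 10 mm, its y axis along the jig's y
- jig_corner (a point): the inside corner of the jig on the bed surface, where the planes of the two stop faces meet (x +55, y +65, z +10 mm from the jig's origin); axes as the jig's
- weight: hold-down weight, steel, about 0.35 kg, round about z, 100 mm tall, hanging upright with its collar's underside on the bracket's prongs. Origin: centre of its base's underside. From the bottom: base disc 40 mm diameter, 0 to 16 mm; stem 12 mm diameter, to 50 mm; collar 30 mm diameter, to 56 mm; black grip 22 mm diameter, to 100 mm
- weight_grip (a point): a point on the weight's axis, on the black grip, 80 mm above the base's underside: where to pinch it from above
- bracket: fork bracket, fixed, in one of the four places; origin on the bench under the hanging weight's axis. Foot x -24 to +60, y +-35, 10 mm high; post x +39 to +53, 34 mm wide, 130 mm high; two prongs 9 mm wide, 6 thick, tops 130 mm high, from the post to x -24 mm, 16 mm slot between them, open mouth at -x; the last 5 mm of each prong is turned up 10 mm
- bracket_seat (a point): midway between the prongs, level with their tops (130 mm up), where the centre of the collar's underside rests. The weight comes out by lifting it more than 10 mm (less than 28 mm, where its base meets the prongs), then moving it at least 45 mm along the bracket's -x
- tin: bystander: closed ink tin, 68 mm diameter, 58 mm high, standing on the bench. Origin: centre of its underside
- roller: bystander: hand ink roller lying on the bench, about 130 mm long along its x (roller 32 mm diameter, 60 mm wide at +x, handle towards -x), 32 mm high. Origin: on the bench under the middle of its length
- offcut: bystander: small aluminium offcut, 30 mm (x) by 45 mm (y) by 18 mm, lying beyond the jig to the left or right. Origin: centre of its underside
- flask: bystander: small amber glass bottle, 44 mm diameter, 105 mm high, standing beyond the jig to the left or right. Origin: centre of its underside
Things that resemble listed ones, but are neither listed nor needed, are in the scene too. Leave any blue or red look-alike of the weight alone.

How it is judged:
On the way, in this order (a step that is already met when the one before it is completed fails the run):
1. the block lies on the jig's bed, flush against both stops, while the weight still hangs in its bracket (x of block in the frame of jig between 0.028 and 0.032 m and y of block in the frame of jig between 0.013 and 0.017 m and z of block in the frame of jig below 0.012 m and angle between the y axis of block and the y axis of jig, either way round below 0.025 rad and distance between weight_grip and bracket_seat below 0.036 m), for 0.2 s.
2. the weight has been lifted up over the prong ends (z of weight in the frame of bracket above 0.088 m), for 0.05 s.
At the end, for the whole second after the job is handed in: The block lies flat on the jig's bed within 2 mm of both stops and within 0.025 rad of square to them, and the weight stands upright and still on it, its axis within 12 mm of the block's centre (x of block in the frame of jig between 0.028 and 0.032 m and y of block in the frame of jig between 0.013 and 0.017 m and z of block in the frame of jig below 0.012 m and angle between the y axis of block and the y axis of jig, either way round below 0.025 rad and horizontal distance between weight and block below 0.012 m and z of weight in the frame of block between 0.0155 and 0.0205 m and angle between weight's own z axis and vertical below 0.06 rad and linear speed of each of weight, block below 0.02 m/s); the robot touches nothing.
It fails at once if the tin, the hand roller, the offcut or the small bottle is pushed more than 15 mm, or the bottle tipped (distance of any of tin, roller, offcut, flask from where it was at the start of the episode above 0.015 m or angle between flask's own z axis and vertical above 0.5 rad).
It fails at once if the weight is tipped more than 0.5 rad (angle between weight's own z axis and vertical above 0.5 rad).
It fails at once if the weight is dropped or struck onto the block (comes down faster than 0.25 m/s within the last 15 mm, or presses with over 60 N) (contact force between weight and block above 60 N or (horizontal distance between weight and block below 0.04 m and z of weight in the frame of block below 0.033 m and linear speed of weight above 0.25 m/s)).
It also fails if it takes over 72 s, if anything falls off the work surface, if the arm or the gripper's body presses on something with over 40 N, if the wrist force passes 120 N, or if a joint passes its speed limit or range.

## Working session

There is one attempt and no reset: what is moved stays moved. The work goes in short steps, Python scripts to look and compute and a shell command to move; the robot and the scene stay as the last step left them, time stands still between calls to the robot, and variables do not carry over. Pictures are saved under pics/ and viewed, about 8 in all and at most 12, crops included, and the job is handed in when it is done.

```bash
mkdir -p pics; ls
cat > h.py <<'E'
import numpy as np, cv2
from station import telemetry, optics, r
def K(n):
    c=optics.calibration(n); f=210/np.tan(np.radians(c["fovy"])/2); return c,f
def pts(n,uv,d):
    """pixels Nx2 and depth N -> world"""
    c,f=K(n); uv=np.asarray(uv,float).reshape(-1,2)
    s=(uv-[c["cx"],c["cy"]])/f; q=s.copy()
    for _ in range(20): q=s/(1+c["k1"]*(q**2).sum(1,keepdims=True))
    P=np.c_[q,np.ones(len(q))]*np.asarray(d,float).reshape(-1,1)
    return P@np.array(c["orientation"]).T+np.array(c["eye"])
def cloud(n,dep):
    v,u=np.mgrid[0:420,0:560]
    W=pts(n,np.c_[u.ravel(),v.ravel()],dep.ravel()).reshape(420,560,3)
    W[dep<=0]=np.nan; return W
def px(n,X):
    c,f=K(n); P=(np.asarray(X,float).reshape(-1,3)-c["eye"])@np.array(c["orientation"])
    q=P[:,:2]/P[:,2:]; q=q*(1+c["k1"]*(q**2).sum(1,keepdims=True)); return q*f+[c["cx"],c["cy"]]
E
python3 - <<'E'
from h import *
ims=[]
for n in("scene","top"):
    p,d=optics.capture(n); ims.append(p); np.save(n+"_d.npy",d); cv2.imwrite("pics/%s0.png"%n,p)
    c=optics.calibration(n); print(n,np.round(c["eye"],3),np.round(c["orientation"],2).tolist(),c["k1"],c["fovy"])
    for k in("block","jig","weight","bracket","offcut","flask","tin","roller"):
        for o in optics.regions_of(n,k)[:3]:
            m=o["mask"]; W=cloud(n,d)[m]; W=W[~np.isnan(W[:,0])]
            print(k,round(o["p"],2),np.round(o["bbox"]),m.sum(),np.round(np.median(W,0),3) if len(W) else "", np.round(W[:,2].max(),3) if len(W) else "")
E
```

```text
pics
scene [1.23  0.059 0.87 ] [[-0.18, 0.71, -0.68], [0.98, 0.14, -0.11], [0.01, -0.69, -0.73]] 0.04915358847737865 49.44248294946302
block 0.89 [174. 181. 216. 208.] 655 [ 0.41  -0.289  0.017] 0.023
jig 0.67 [274. 203. 352. 258.] 3375 [0.476 0.032 0.01 ] 0.035
weight 0.62 [202. 215. 219. 251.] 412 [ 0.568 -0.205  0.03 ] 0.104
weight 0.61 [148. 186. 169. 223.] 348 [ 0.584 -0.311  0.148] 0.185
weight 0.57 [105. 207. 125. 248.] 464 [ 0.588 -0.431  0.038] 0.103
bracket 0.86 [147. 197. 183. 266.] 1274 [ 0.624 -0.295  0.042] 0.139
bracket 0.6 [147. 187. 170. 225.] 414 [ 0.584 -0.31   0.14 ] 0.185
offcut 0.54 [204. 279. 226. 296.] 279 [ 0.687 -0.159  0.017] 0.022
flask 0.58 [332. 280. 351. 319.] 648 [0.696 0.116 0.065] 0.107
tin 0.59 [392. 256. 427. 298.] 1010 [0.601 0.261 0.054] 0.062
roller 0.62 [378. 207. 420. 237.] 620 [0.417 0.23  0.024] 0.034
roller 0.32 [148. 198. 182. 267.] 1261 [ 0.624 -0.295  0.049] 0.14
top [ 0.38  -0.048  1.155] [[0.02, -0.99, 0.16], [-1.0, -0.02, -0.02], [0.02, -0.16, -0.99]] -0.06147608612542618 56.325354679667484
block 0.72 [339. 250. 370. 284.] 637 [ 0.399 -0.292  0.018] 0.024
jig 0.55 [212. 212. 280. 278.] 3171 [0.461 0.029 0.011] 0.037
weight 0.74 [395. 206. 413. 212.] 181 [ 0.575 -0.432  0.055] 0.104
weight 0.69 [318. 204. 335. 221.] 150 [ 0.552 -0.202  0.055] 0.105
weight 0.49 [355. 195. 377. 209.] 174 [ 0.572 -0.306  0.142] 0.183
bracket 0.76 [339. 184. 378. 222.] 745 [ 0.593 -0.298  0.013] 0.144
offcut 0.45 [300. 165. 318. 181.] 148 [ 0.678 -0.159  0.019] 0.025
flask 0.7 [208. 159. 223. 177.] 265 [0.67  0.11  0.071] 0.109
tin 0.74 [147. 188. 176. 218.] 546 [0.576 0.258 0.057] 0.066
tin 0.31 [302. 165. 319. 180.] 171 [ 0.677 -0.159  0.018] 0.025
roller 0.83 [147. 248. 188. 287.] 423 [0.4   0.229 0.028] 0.037
```

```bash
sleep 1; ls pics
```

```text
scene0.png
top0.png
```

Run:
```python
import cv2
a=cv2.imread("pics/scene0.png")[170:330,90:440]; cv2.imwrite("pics/s1.png",cv2.resize(a,None,fx=2.28,fy=2.28,interpolation=cv2.INTER_CUBIC))
a=cv2.imread("pics/top0.png")[150:300,135:425]; cv2.imwrite("pics/t1.png",cv2.resize(a,None,fx=2.75,fy=2.75,interpolation=cv2.INTER_CUBIC))
```

```text
(no output)
```

View pics/s1.png

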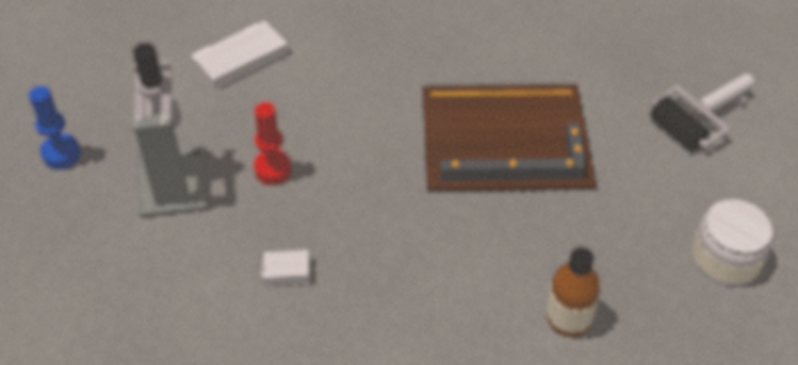

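View pics/t1.png

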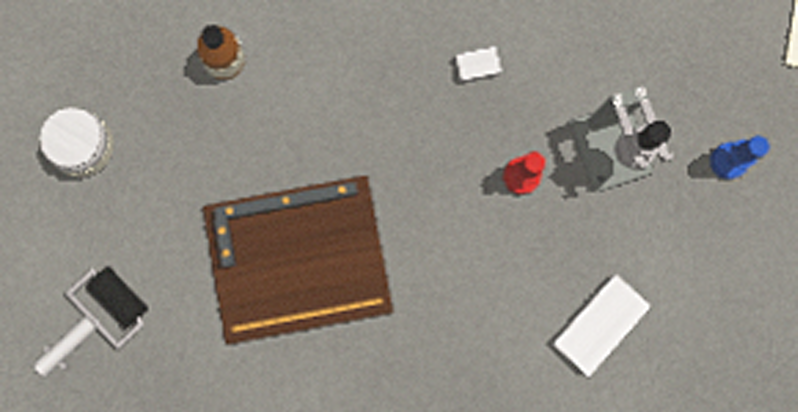

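```bash
cat > fit.py <<'E'
from h import *
def onplane(n,uv,z):
    e=np.array(K(n)[0]["eye"]); P=pts(n,uv,np.ones(len(uv)))-e
    return e+P*((z-e[2])/P[:,2])[:,None]
def rect(n,img,box,test,z,s=6):
    l,t,rr,b=box; c=cv2.resize(img[t:b,l:rr],None,fx=s,fy=s,interpolation=cv2.INTER_CUBIC)
    m=test(c.astype(int)).astype(np.uint8); m=cv2.morphologyEx(m,cv2.MORPH_CLOSE,np.ones((9,9),np.uint8))
    cs,_=cv2.findContours(m,cv2.RETR_EXTERNAL,cv2.CHAIN_APPROX_NONE); k=max(cs,key=cv2.contourArea)[:,0,:]
    uv=(k+.5)/s-.5+[l,t]; W=onplane(n,uv,z)
    (c,sz,a)=cv2.minAreaRect((W[:,:2]*1000).astype(np.float32))
    if sz[0]>sz[1]: sz=sz[::-1]; a-=90
    a=(a+90)%180-90   # yaw of the short side (x)
    return np.round(c,1),np.round(sz,1),round(a,2)
E
python3 - <<'E'
from fit import *
T=cv2.imread("pics/top0.png");S=cv2.imread("pics/scene0.png")
for n,im,bb,jb in(("top",T,(330,243,380,292),(200,205,290,285)),("scene",S,(166,172,224,216),None)):
    print(n,"block",rect(n,im,bb,lambda c:c.min(2)>165,.018))
    if jb: print("jig",rect(n,im,jb,lambda c:(c[:,:,2]-c[:,:,0]>20)|(c.max(2)<95),.010))
for n in("scene","top"):
    W=cloud(n,np.load(n+"_d.npy")).reshape(-1,3)
    W=W[(abs(W[:,0]-.6)<.1)&(abs(W[:,1]+.3)<.08)]
    for a,b in((.006,.013),(.02,.11),(.12,.133),(.133,.145),(.15,.17),(.172,.19)):
        q=W[(W[:,2]>a)&(W[:,2]<b)]
        if len(q): print(n,a,b,len(q),np.round(np.median(q,0),3),np.round(q.min(0),3),np.round(q.max(0),3), np.round(cv2.minAreaRect((q[:,:2]*1000).astype(np.float32))[0],0),np.round(cv2.minAreaRect((q[:,:2]*1000).astype(np.float32))[1:][0]),cv2.minAreaRect((q[:,:2]*1000).astype(np.float32))[2])
a=S[170:280,95:235]; cv2.imwrite("pics/s2.png",cv2.resize(a,None,fx=5.4,fy=5.4,interpolation=cv2.INTER_CUBIC))
E
```

```text
top block (array([ 399.6, -293.7]), array([ 51.7, 102.4]), 48.09)
jig (array([463. ,  29.6]), array([152.1, 183. ]), 12.03)
scene block (array([ 401.1, -293. ]), array([ 51.9, 100.6]), 48.17)
scene 0.006 0.013 417 [ 0.606 -0.292  0.01 ] [ 0.547 -0.352  0.006] [ 0.645 -0.222  0.013] [ 588. -283.] [ 83. 123.] 21.385574340820312
scene 0.02 0.11 534 [ 0.626 -0.296  0.074] [ 0.559 -0.331  0.021] [ 0.636 -0.22   0.11 ] [ 588. -270.] [ 71. 108.] 15.896435737609863
scene 0.12 0.133 269 [ 0.614 -0.299  0.13 ] [ 0.554 -0.336  0.12 ] [ 0.634 -0.279  0.133] [ 594. -307.] [76. 36.] 18.996551513671875
scene 0.133 0.145 107 [ 0.585 -0.307  0.137] [ 0.551 -0.337  0.133] [ 0.63  -0.296  0.145] [ 589. -306.] [74. 36.] 25.497329711914062
scene 0.15 0.17 72 [ 0.587 -0.309  0.16 ] [ 0.577 -0.323  0.15 ] [ 0.591 -0.3    0.17 ] [ 585. -310.] [11. 23.] 16.940515518188477
scene 0.172 0.19 90 [ 0.581 -0.312  0.18 ] [ 0.568 -0.324  0.172] [ 0.59  -0.303  0.185] [ 579. -313.] [23. 20.] 12.485044479370117
top 0.006 0.013 345 [ 0.583 -0.298  0.01 ] [ 0.506 -0.361  0.006] [ 0.689 -0.223  0.013] [ 604. -294.] [126. 181.] 81.668701171875
top 0.02 0.11 136 [ 0.607 -0.296  0.091] [ 0.552 -0.33   0.021] [ 0.619 -0.222  0.108] [ 586. -275.] [ 64. 108.] 2.476416826248169
top 0.12 0.133 181 [ 0.603 -0.302  0.13 ] [ 0.548 -0.335  0.12 ] [ 0.63  -0.281  0.133] [ 589. -309.] [77. 35.] 20.247682571411133
top 0.133 0.145 72 [ 0.567 -0.306  0.137] [ 0.549 -0.337  0.133] [ 0.624 -0.283  0.145] [ 587. -309.] [74. 35.] 19.951255798339844
top 0.15 0.17 17 [ 0.57  -0.305  0.16 ] [ 0.564 -0.318  0.153] [ 0.579 -0.303  0.169] [ 570. -309.] [20.  7.] 47.62820053100586
top 0.172 0.19 65 [ 0.574 -0.313  0.18 ] [ 0.565 -0.324  0.172] [ 0.584 -0.303  0.183] [ 575. -314.] [21. 20.] 86.71517181396484
```

View pics/s2.png

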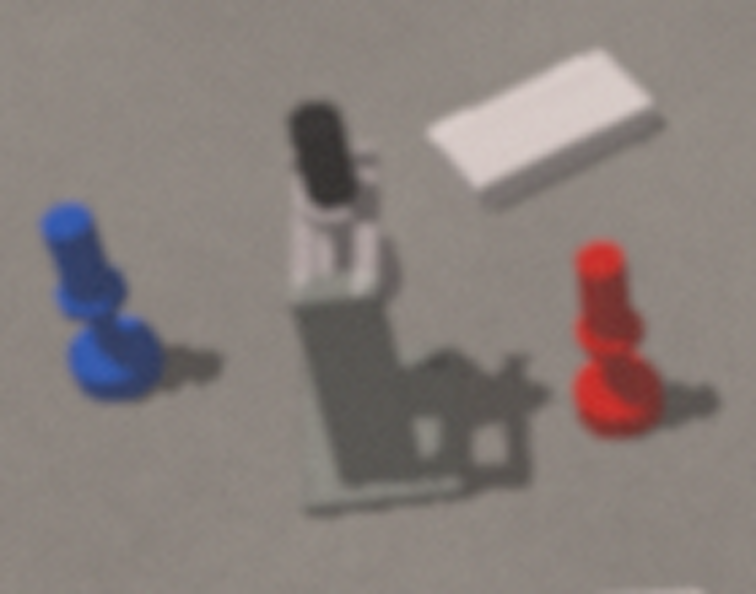

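Run:
```python
from fit import *
T=cv2.imread("pics/top0.png");S=cv2.imread("pics/scene0.png")
for n,im,jb in(("top",T,(200,205,290,285)),("scene",S,(265,195,360,265))):
    print("jig",rect(n,im,jb,lambda c:(c[:,:,2]-c[:,:,0]>18),.010))
    W=cloud(n,np.load(n+"_d.npy")).reshape(-1,3)
    q=W[(abs(W[:,0]-.47)<.13)&(abs(W[:,1]-.03)<.13)&(W[:,2]>.026)&(W[:,2]<.035)]
    print(len(q),cv2.minAreaRect((q[:,:2]*1000).astype(np.float32)))
    m=q[(q[:,1]<.08)]; v,w,_=cv2.fitLine((m[:,:2]*1000).astype(np.float32),cv2.DIST_HUBER,0,.01,.01)[:3].ravel() if 0 else cv2.fitLine((m[:,:2]*1000).astype(np.float32),cv2.DIST_HUBER,0,.01,.01).ravel()[:3]
    print("stop line",np.degrees(np.arctan2(-v,w)),m.mean(0))
o=telemetry.get_obs(); print(o["tool_pos"],np.round(o["ee_rot"],3).tolist(),o["contact_force"],o["clock"])
```

```text
jig (array([463.7,  28.8]), array([151.6, 181.5]), 12.04)
285 ((517.189453125, 48.61767578125), (58.06111145019531, 157.8934326171875), 32.24785614013672)
stop line -167.49309 [0.52595163 0.0253337  0.03054421]
jig (array([466.2,  30.1]), array([159.4, 183.8]), 11.98)
388 ((501.4212951660156, 39.40874099731445), (65.5214614868164, 152.56846618652344), 12.103325843811035)
stop line -167.22464 [0.53042849 0.02700803 0.02947677]
[0.1364695  0.5328048  0.20578554] [[-0.0, -0.248, -0.969], [0.0, -0.969, 0.248], [-1.0, -0.0, 0.0]] [ 0.55497907 -0.58154474 -0.91127274] 0.9
```

```bash
R='{"fingers":0,"translation":[1.8,-3.4,0],"turn":[0,0,0]}'; 
python3 -m crank '[{"fingers":0,"translation":[1.8,-3.4,0],"turn":[0,0,0]},{"fingers":0,"translation":[1.8,-3.4,0],"turn":[0,0,0]},{"fingers":0,"translation":[1.8,-3.4,0],"turn":[0,0,0]},{"fingers":0,"translation":[1.8,-3.4,0],"turn":[0,0,0]},{"fingers":0,"translation":[1.8,-3.4,0],"turn":[0,0,0]},{"fingers":0,"translation":[1.8,-3.4,0],"turn":[0,0,0]},{"fingers":0,"translation":[1.8,-3.4,0],"turn":[0,0,0]},{"fingers":0,"translation":[1.8,-3.4,0],"turn":[0,0,0]}]' 40
python3 -m crank '[{"fingers":0,"translation":[1,-3.6,0],"turn":[0,0,0]},{"fingers":0,"translation":[1,-3.6,0],"turn":[0,0,0]},{"fingers":0,"translation":[1,-3.6,0],"turn":[0,0,0]},{"fingers":0,"translation":[1,-3.6,0],"turn":[0,0,0]},{"fingers":0,"translation":[1,-3.6,0],"turn":[0,0,0]},{"fingers":0,"translation":[1,-3.6,0],"turn":[0,0,0]},{"fingers":0,"translation":[1,-3.6,0],"turn":[0,0,0]},{"fingers":0,"translation":[1,-3.6,0],"turn":[0,0,0]}]'
python3 -m crank '[{"fingers":0,"translation":[0.5,-3.3,0],"turn":[0,0,-0.12]},{"fingers":0,"translation":[0.5,-3.3,0],"turn":[0,0,-0.12]},{"fingers":0,"translation":[0.5,-3.3,0],"turn":[0,0,-0.12]},{"fingers":0,"translation":[0.5,-3.3,0],"turn":[0,0,-0.12]},{"fingers":0,"translation":[0.5,-3.3,0],"turn":[0,0,0]},{"fingers":0,"translation":[0.5,-3.3,0],"turn":[0,0,0]},{"fingers":0,"translation":[0.5,-3.3,0],"turn":[0,0,0]},{"fingers":0,"translation":[0.5,-3.3,0],"turn":[0,0,0]}]'
```

```text
clock: 1.57
tool_pos: [0.2809, 0.2591, 0.2061]
ee_rot: [[0.001, -0.247, -0.969], [0.001, -0.969, 0.247], [-1.0, -0.001, -0.0]]
contact_force: [1.4, 0.7, 0.4]
gripper_width: 1.002
clock: 2.23
tool_pos: [0.3605, -0.029, 0.2063]
ee_rot: [[0.002, -0.248, -0.969], [0.001, -0.969, 0.248], [-1.0, -0.001, -0.001]]
contact_force: [1.7, 0.7, -0.2]
gripper_width: 0.997
clock: 2.9
tool_pos: [0.4003, -0.2931, 0.2058]
ee_rot: [[0.0, -0.668, -0.744], [-0.0, -0.744, 0.668], [-1.0, -0.0, -0.0]]
contact_force: [2.0, 0.8, 0.9]
gripper_width: 1.003
```

```bash
python3 -m crank '[{"fingers":0,"translation":[0,0,-2.9],"turn":[0,0,0]},{"fingers":0,"translation":[0,0,-2.9],"turn":[0,0,0]},{"fingers":0,"translation":[0,0,-2.9],"turn":[0,0,0]},{"fingers":0,"translation":[0,0,-2.9],"turn":[0,0,0]},{"fingers":0,"translation":[0,0,-2.9],"turn":[0,0,0]},{"fingers":0,"translation":[0,0,-2.5],"turn":[0,0,0]},{"fingers":0,"translation":[0,0,-2.0],"turn":[0,0,0]},{"fingers":0,"translation":[0,0,-1.3],"turn":[0,0,0]}]'
python3 -m crank '[{"fingers":0.6,"translation":[0,0,0],"turn":[0,0,0]},{"fingers":0.6,"translation":[0,0,0],"turn":[0,0,0]},{"fingers":0.6,"translation":[0,0,0],"turn":[0,0,0]},{"fingers":0.6,"translation":[0,0,0],"turn":[0,0,0]},{"fingers":0.6,"translation":[0,0,0],"turn":[0,0,0]},{"fingers":0.6,"translation":[0,0,0],"turn":[0,0,0]},{"fingers":0.6,"translation":[0,0,0],"turn":[0,0,0]},{"fingers":0.6,"translation":[0,0,0],"turn":[0,0,0]}]' 40
```

```text
clock: 3.57
tool_pos: [0.3992, -0.2907, 0.0006]
ee_rot: [[-0.003, -0.668, -0.744], [0.001, -0.744, 0.668], [-1.0, 0.001, 0.003]]
contact_force: [0.4, 1.1, -0.4]
gripper_width: 0.994
clock: 4.23
tool_pos: [0.4006, -0.2913, 0.0031]
ee_rot: [[0.001, -0.667, -0.745], [-0.0, -0.745, 0.667], [-1.0, -0.0, -0.001]]
contact_force: [-0.1, 0.4, -0.1]
gripper_width: 0.398
```

```bash
python3 -m crank '[{"fingers":1,"translation":[0,0,0],"turn":[0,0,0]},{"fingers":1,"translation":[0,0,0],"turn":[0,0,0]},{"fingers":1,"translation":[0,0,0],"turn":[0,0,0]},{"fingers":1,"translation":[0,0,0],"turn":[0,0,0]},{"fingers":1,"translation":[0,0,0],"turn":[0,0,0]},{"fingers":1,"translation":[0,0,0],"turn":[0,0,0]},{"fingers":1,"translation":[0,0,0],"turn":[0,0,0]},{"fingers":1,"translation":[0,0,0],"turn":[0,0,0]}]' 40
python3 - <<'E'
from fit import *
p,d=optics.capture("scene"); a=p[150:250,130:260]; cv2.imwrite("pics/s3.png",cv2.resize(a,None,fx=5,fy=5,interpolation=cv2.INTER_CUBIC))
E
```

```text
clock: 4.9
tool_pos: [0.4005, -0.2912, 0.0028]
ee_rot: [[-0.0, -0.667, -0.745], [-0.0, -0.745, 0.667], [-1.0, 0.0, 0.0]]
contact_force: [0.3, 0.0, 0.4]
gripper_width: -0.0
```

View pics/s3.png

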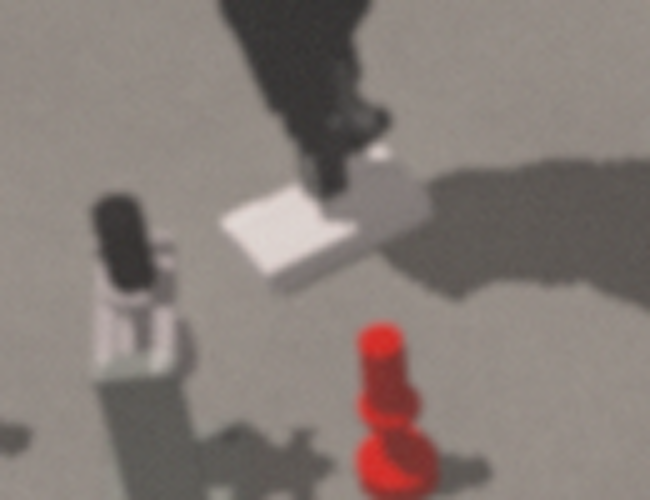

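Run:
```python
from fit import *
for n in("scene","top"):
    p,d=optics.capture(n); W=cloud(n,d); 
    dark=(p.max(2)<75)&(abs(W[:,:,0]-.4)<.05)&(abs(W[:,:,1]+.29)<.06)&(W[:,:,2]<.2)
    q=W[dark]; q=q[np.argsort(q[:,2])]; print(n,len(q)); print(np.round(q[:6],3).tolist())
    print("px of TCP",px(n,[.4005,-.2912,.0028]),px(n,[.4005,-.2912,.018]),px(n,[.4005,-.2912,.03]))
p,d=optics.capture("scene"); W=cloud("scene",d)
for v in range(176,204,2): print(v,[(int(p[v,u].mean()),int(1000*W[v,u,2])) for u in (191,193,195,197,199)])
print(rect("scene",p,(166,172,224,216),lambda c:c.min(2)>165,.018))
print(telemetry.get_obs())
```

```text
scene 759
[[0.408, -0.281, 0.041], [0.416, -0.284, 0.044], [0.413, -0.282, 0.045], [0.404, -0.279, 0.045], [0.414, -0.284, 0.046], [0.409, -0.277, 0.046]]
px of TCP [[195.72719514 194.94039836]] [[195.09530241 190.88288613]] [[194.58778995 187.62680094]]
top 2
[[0.37, -0.304, 0.002], [0.374, -0.264, 0.17]]
px of TCP [[351.73677118 267.54448565]] [[352.83768762 267.46617358]] [[353.72754213 267.40282788]]
176 [(58, 80), (55, 86), (58, 78), (62, 113), (63, 120)]
178 [(57, 81), (56, 80), (59, 98), (55, 106), (60, 112)]
180 [(70, 76), (59, 82), (59, 88), (60, 97), (72, 107)]
182 [(98, 64), (72, 63), (60, 80), (58, 87), (99, 0)]
184 [(102, 55), (78, 53), (56, 56), (59, 53), (97, 50)]
186 [(106, 45), (84, 47), (57, 52), (56, 46), (93, 45)]
188 [(139, 36), (94, 40), (67, 43), (77, 38), (107, 36)]
190 [(198, 17), (148, 32), (109, 34), (121, 20), (125, 19)]
192 [(211, 15), (190, 21), (133, 16), (125, 19), (126, 18)]
194 [(213, 14), (209, 15), (183, 15), (174, 18), (159, 16)]
196 [(210, 19), (213, 18), (211, 17), (207, 17), (181, 16)]
198 [(211, 18), (206, 17), (189, 17), (156, 18), (129, 15)]
[... 278 characters left out ...]
 -8.86469814e-01,  1.15162181e+00]), 'joint_vel': array([-0.00103422,  0.00021287,  0.00074048,  0.00023197, -0.00023738,
       -0.00021383]), 'joint_efforts': array([ 6.72558508e-04, -3.66922939e+01,  1.86448199e+01,  4.20375958e+00,
       -4.71377662e-04,  9.63843746e-06]), 'tool_pos': array([ 0.40049831, -0.29121754,  0.00281681]), 'ee_rot': array([[ 1.02719817e-04, -6.67462038e-01, -7.44643819e-01],
       [-3.09205607e-05, -7.44643825e-01,  6.67462039e-01],
       [-9.99999994e-01, -4.55367739e-05, -9.71279776e-05]]), 'contact_force': array([ 0.49776714,  0.09441191, -0.35296547]), 'wrist_torque': array([-0.05687145,  0.00479209,  0.029646  ]), 'gripper_width': -3.960627198880859e-05}
```

```bash
python3 -m crank '[{"fingers":1,"translation":[0,0,-0.1],"turn":[0,0,0]},{"fingers":1,"translation":[0,0,-0.1],"turn":[0,0,0]},{"fingers":1,"translation":[0,0,-0.1],"turn":[0,0,0]},{"fingers":1,"translation":[0,0,-0.1],"turn":[0,0,0]},{"fingers":1,"translation":[0,0,-0.1],"turn":[0,0,0]},{"fingers":1,"translation":[0,0,-0.1],"turn":[0,0,0]},{"fingers":1,"translation":[0,0,0],"turn":[0,0,0]},{"fingers":1,"translation":[0,0,0],"turn":[0,0,0]}]' 40
```

```text
clock: 5.77
tool_pos: [0.4004, -0.2912, -0.0033]
ee_rot: [[-0.0, -0.667, -0.745], [0.0, -0.745, 0.667], [-1.0, 0.0, 0.0]]
contact_force: [0.4, -0.5, -0.2]
gripper_width: -0.001
```

```bash
python3 -m crank '[{"fingers":1,"translation":[0,0,-0.1],"turn":[0,0,0]},{"fingers":1,"translation":[0,0,-0.1],"turn":[0,0,0]},{"fingers":1,"translation":[0,0,-0.1],"turn":[0,0,0]},{"fingers":1,"translation":[0,0,-0.1],"turn":[0,0,0]},{"fingers":1,"translation":[0,0,0],"turn":[0,0,0]},{"fingers":1,"translation":[0,0,0],"turn":[0,0,0]},{"fingers":1,"translation":[0,0,0],"turn":[0,0,0]},{"fingers":1,"translation":[0,0,0],"turn":[0,0,0]}]' 40
python3 - <<'E'
from fit import *
p,d=optics.capture("scene"); W=cloud("scene",d)
for v in range(182,204,2): print(v,[(int(p[v,u].mean()),int(1000*W[v,u,2])) for u in (187,189,191,193,195,197,199)])
a=p[165:225,165:235]; cv2.imwrite("pics/s4.png",cv2.resize(a,None,fx=8,fy=8,interpolation=cv2.INTER_CUBIC))
E
```

```text
clock: 6.43
tool_pos: [0.4005, -0.2912, -0.0072]
ee_rot: [[0.0, -0.667, -0.745], [-0.0, -0.745, 0.667], [-1.0, -0.0, -0.0]]
contact_force: [-0.3, 0.1, 0.5]
gripper_width: 0.002Traceback (most recent call last):
  File "<stdin>", line 3, in <module>
ValueError: cannot convert float NaN to integer
```

```bash
python3 -m crank '[{"fingers":1,"translation":[0,0,-0.1],"turn":[0,0,0]},{"fingers":1,"translation":[0,0,-0.1],"turn":[0,0,0]},{"fingers":1,"translation":[0,0,-0.1],"turn":[0,0,0]},{"fingers":1,"translation":[0,0,-0.1],"turn":[0,0,0]},{"fingers":1,"translation":[0,0,0],"turn":[0,0,0]},{"fingers":1,"translation":[0,0,0],"turn":[0,0,0]},{"fingers":1,"translation":[0,0,0],"turn":[0,0,0]},{"fingers":1,"translation":[0,0,0],"turn":[0,0,0]}]' 40
python3 - <<'E'
from fit import *
p,d=optics.capture("scene"); W=np.nan_to_num(cloud("scene",d))
for v in range(182,204,2): print(v,[(int(p[v,u].mean()),int(1000*W[v,u,2])) for u in (187,189,191,193,195,197,199)])
a=p[165:225,165:235]; cv2.imwrite("pics/s4.png",cv2.resize(a,None,fx=8,fy=8,interpolation=cv2.INTER_CUBIC))
E
```

```text
clock: 7.15
tool_pos: [0.4007, -0.2914, -0.0075]
ee_rot: [[0.001, -0.666, -0.746], [-0.001, -0.746, 0.666], [-1.0, 0.0, -0.002]]
contact_force: [-9.5, 10.5, 32.9]
gripper_width: 0.0
182 [(140, 0), (111, 54), (66, 65), (55, 67), (57, 83), (59, 91), (58, 98)]
184 [(141, 0), (124, 0), (86, 53), (67, 58), (57, 74), (60, 80), (79, 85)]
186 [(150, 1), (151, 0), (105, 45), (80, 48), (59, 69), (56, 67), (89, 46)]
188 [(197, 16), (192, 17), (117, 39), (91, 37), (59, 44), (56, 40), (85, 36)]
190 [(212, 14), (200, 17), (137, 27), (94, 34), (61, 34), (63, 30), (90, 31)]
192 [(210, 19), (211, 16), (191, 19), (131, 30), (90, 29), (103, 28), (116, 19)]
194 [(211, 18), (212, 18), (211, 17), (189, 15), (169, 19), (149, 17), (141, 18)]
196 [(212, 19), (212, 16), (211, 16), (212, 19), (211, 13), (200, 17), (174, 15)]
198 [(209, 17), (210, 17), (211, 15), (207, 16), (186, 20), (156, 14), (129, 13)]
200 [(210, 17), (204, 18), (184, 18), (153, 17), (130, 14), (121, 11), (117, 5)]
202 [(185, 18), (151, 17), (130, 14), (122, 10), (117, 10), (112, 5), (115, -2)]
```

View pics/s4.png

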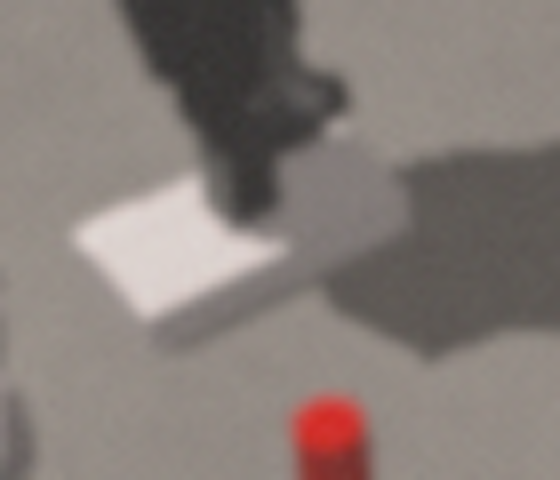

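```bash
python3 -m crank '[{"fingers":1,"translation":[0,0,1],"turn":[0,0,0]},{"fingers":1,"translation":[0,-0.1,1],"turn":[0,0,0]},{"fingers":0,"translation":[0,-0.1,0],"turn":[0,0,0]},{"fingers":0,"translation":[0,0,0],"turn":[0,0,0]},{"fingers":0,"translation":[0,0,0],"turn":[0,0,0]},{"fingers":0,"translation":[0,0,0],"turn":[0,0,0]},{"fingers":0,"translation":[0,0,0],"turn":[0,0,0]},{"fingers":0,"translation":[0,0,0],"turn":[0,0,0]}]'
python3 -m crank '[{"fingers":0,"translation":[0,0,0],"turn":[0,0,0]},{"fingers":0,"translation":[0,0,-0.5],"turn":[0,0,0]},{"fingers":0,"translation":[0,0,-0.5],"turn":[0,0,0]},{"fingers":0,"translation":[0,0,-0.5],"turn":[0,0,0]},{"fingers":0,"translation":[0,0,-0.5],"turn":[0,0,0]},{"fingers":0,"translation":[0,0,-0.5],"turn":[0,0,0]},{"fingers":0,"translation":[0,0,-0.5],"turn":[0,0,0]},{"fingers":0,"translation":[0,0,-0.3],"turn":[0,0,0]}]'
python3 -m crank '[{"fingers":0.6,"translation":[0,0,0],"turn":[0,0,0]},{"fingers":0.6,"translation":[0,0,0],"turn":[0,0,0]},{"fingers":0.6,"translation":[0,0,0],"turn":[0,0,0]},{"fingers":0.6,"translation":[0,0,0],"turn":[0,0,0]},{"fingers":0.6,"translation":[0,0,0],"turn":[0,0,0]},{"fingers":0.6,"translation":[0,0,0],"turn":[0,0,0]},{"fingers":0.6,"translation":[0,0,0],"turn":[0,0,0]},{"fingers":0.6,"translation":[0,0,0],"turn":[0,0,0]}]' 40
```

```text
clock: 7.87
tool_pos: [0.4001, -0.2931, 0.0083]
ee_rot: [[-0.001, -0.667, -0.745], [0.0, -0.745, 0.667], [-1.0, 0.0, 0.001]]
contact_force: [0.2, -0.2, 0.4]
gripper_width: 0.846
clock: 8.53
tool_pos: [0.4001, -0.293, -0.0251]
ee_rot: [[-0.001, -0.668, -0.745], [0.0, -0.745, 0.668], [-1.0, 0.0, 0.001]]
contact_force: [-0.7, -0.5, -0.1]
gripper_width: 0.997
clock: 9.2
tool_pos: [0.4009, -0.2934, -0.0237]
ee_rot: [[0.001, -0.667, -0.745], [-0.0, -0.745, 0.667], [-1.0, -0.0, -0.001]]
contact_force: [-0.5, 0.0, 5.6]
gripper_width: 0.573
```

```bash
python3 -m crank '[{"fingers":0.6,"translation":[0,0,2],"turn":[0,0,0]},{"fingers":0.6,"translation":[0,0,2],"turn":[0,0,0]},{"fingers":0.6,"translation":[0,0,2],"turn":[0,0,0]},{"fingers":0.6,"translation":[0.5,2.6,0],"turn":[0,0,-0.08]},{"fingers":0.6,"translation":[0.5,2.6,0],"turn":[0,0,-0.08]},{"fingers":0.6,"translation":[0.5,2.6,0],"turn":[0,0,-0.08]},{"fingers":0.6,"translation":[0.5,2.6,0],"turn":[0,0,-0.08]},{"fingers":0.6,"translation":[0.5,2.6,0],"turn":[0,0,-0.08]}]' 60
python3 -m crank '[{"fingers":0.6,"translation":[0.5,2.6,0],"turn":[0,0,-0.08]},{"fingers":0.6,"translation":[0.5,2.6,0],"turn":[0,0,-0.08]},{"fingers":0.6,"translation":[0.5,2.6,0],"turn":[0,0,-0.068]},{"fingers":0.6,"translation":[0.5,2.6,0],"turn":[0,0,0]},{"fingers":0.6,"translation":[0.5,2.6,0],"turn":[0,0,0]},{"fingers":0.6,"translation":[0.5,2.6,0],"turn":[0,0,0]},{"fingers":0.6,"translation":[0.15,2.6,0],"turn":[0,0,0]},{"fingers":0.6,"translation":[0,1.7,0],"turn":[0,0,0]}]'
python3 - <<'E'
from fit import *
p,d=optics.capture("scene"); a=p[150:280,230:400]; cv2.imwrite("pics/s5.png",cv2.resize(a,None,fx=4.5,fy=4.5,interpolation=cv2.INTER_CUBIC))
o=telemetry.get_obs();print(o["tool_pos"],o["gripper_width"],np.degrees(np.arctan2(-o["ee_rot"][1,1],-o["ee_rot"][0,1])))
E
```

```text
clock: 9.87
tool_pos: [0.4246, -0.1619, 0.035]
ee_rot: [[-0.002, -0.907, -0.422], [0.001, -0.422, 0.907], [-1.0, 0.001, 0.001]]
contact_force: [1.0, 0.5, -2.4]
gripper_width: 0.567
clock: 10.53
tool_pos: [0.4566, 0.0377, 0.0351]
ee_rot: [[-0.001, -0.977, -0.211], [0.0, -0.211, 0.977], [-1.0, 0.001, 0.0]]
contact_force: [0.0, 0.2, -1.2]
gripper_width: 0.567
[0.45678696 0.03927338 0.03509915] 0.5675815541296236 12.23356016613278
```

View pics/s5.png

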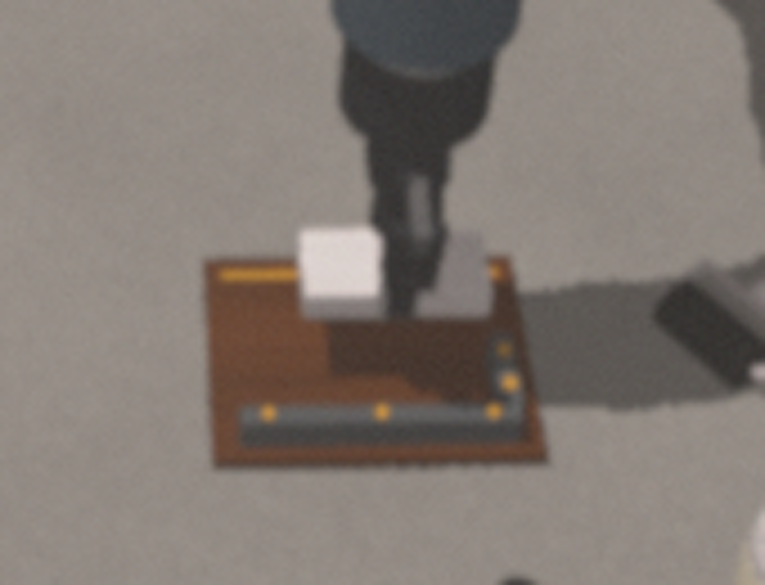

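```bash
python3 -m crank '[{"fingers":0.6,"translation":[0,-0.3,-1],"turn":[0,0,0]},{"fingers":0.6,"translation":[0,0,-1],"turn":[0,0,0]},{"fingers":0.6,"translation":[0,0,-1],"turn":[0,0,0]},{"fingers":0.6,"translation":[0,0,-0.7],"turn":[0,0,0]},{"fingers":0.6,"translation":[0,0,-0.6],"turn":[0,0,0]},{"fingers":0.6,"translation":[0,0,-0.3],"turn":[0,0,0]},{"fingers":0.6,"translation":[0,0,-0.2],"turn":[0,0,0]},{"fingers":0.6,"translation":[0,0,0],"turn":[0,0,0]}]'
python3 -m crank '[{"fingers":0.6,"translation":[0,0,0],"turn":[0,0,0]},{"fingers":0.3,"translation":[0,0,0],"turn":[0,0,0]},{"fingers":0.1,"translation":[0,0,0],"turn":[0,0,0]},{"fingers":0,"translation":[0,0,0],"turn":[0,0,0]},{"fingers":0,"translation":[0,0,1],"turn":[0,0,0]},{"fingers":0,"translation":[0,0,2],"turn":[0,0,0]},{"fingers":0,"translation":[0,0,2],"turn":[0,0,0]},{"fingers":0,"translation":[0,0,2],"turn":[0,0,0]}]'
```

```text
clock: 11.25
tool_pos: [0.4568, 0.0327, -0.0125]
ee_rot: [[-0.0, -0.978, -0.21], [-0.0, -0.21, 0.978], [-1.0, 0.001, -0.0]]
contact_force: [-0.7, -0.1, -2.6]
gripper_width: 0.566
clock: 11.92
tool_pos: [0.457, 0.0327, 0.0589]
ee_rot: [[0.0, -0.978, -0.211], [-0.0, -0.211, 0.978], [-1.0, -0.0, -0.0]]
contact_force: [1.1, -0.4, -0.4]
gripper_width: 0.997
```

```bash
python3 -m crank '[{"fingers":1,"translation":[-1.7,-0.36,0],"turn":[0,0,0]},{"fingers":1,"translation":[-1.7,-0.36,0],"turn":[0,0,0]},{"fingers":1,"translation":[-1.7,-0.36,0],"turn":[0,0,0]},{"fingers":1,"translation":[0,0,0],"turn":[0,0,0]},{"fingers":1,"translation":[0,0,0],"turn":[0,0,0]},{"fingers":1,"translation":[0,0,-1],"turn":[0,0,0]},{"fingers":1,"translation":[0,0,-1],"turn":[0,0,0]},{"fingers":1,"translation":[0,0,-1],"turn":[0,0,0]}]'
python3 -m crank '[{"fingers":1,"translation":[0,0,-1],"turn":[0,0,0]},{"fingers":1,"translation":[0,0,-1],"turn":[0,0,0]},{"fingers":1,"translation":[0,0,-0.8],"turn":[0,0,0]},{"fingers":1,"translation":[0,0,-0.6],"turn":[0,0,0]},{"fingers":1,"translation":[0,0,-0.4],"turn":[0,0,0]},{"fingers":1,"translation":[0,0,-0.2],"turn":[0,0,0]},{"fingers":1,"translation":[0,0,0],"turn":[0,0,0]},{"fingers":1,"translation":[0,0,0],"turn":[0,0,0]}]'
python3 - <<'E'
from fit import *
p,d=optics.capture("scene")
print(rect("scene",p,(265,195,350,255),lambda c:(c.min(2)>105)&(c.max(2)-c.min(2)<25),.028))
a=p[180:270,255:370]; cv2.imwrite("pics/s6.png",cv2.resize(a,None,fx=6,fy=6,interpolation=cv2.INTER_CUBIC))
E
```

```text
clock: 12.58
tool_pos: [0.4073, 0.0224, 0.0278]
ee_rot: [[0.002, -0.978, -0.211], [0.0, -0.211, 0.978], [-1.0, -0.002, 0.0]]
contact_force: [0.5, -0.5, -0.3]
gripper_width: 0.004
clock: 13.25
tool_pos: [0.4063, 0.0221, -0.012]
ee_rot: [[0.001, -0.978, -0.211], [0.0, -0.211, 0.978], [-1.0, -0.001, -0.0]]
contact_force: [0.7, 0.1, -0.1]
gripper_width: 0.0
(array([475.9, -30.6]), array([111.8, 199.1]), -79.02)
```

View pics/s6.png

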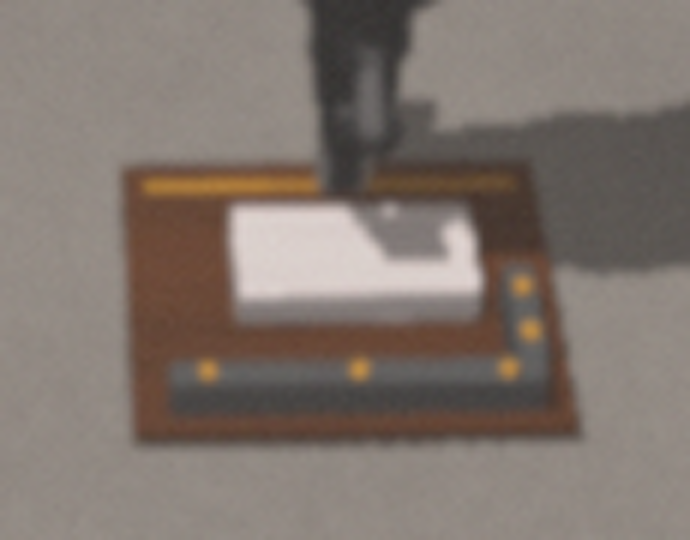

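```bash
python3 -m crank '[{"fingers":1,"translation":[0.49,0.105,0],"turn":[0,0,0]},{"fingers":1,"translation":[0.49,0.105,0],"turn":[0,0,0]},{"fingers":1,"translation":[0.49,0.105,0],"turn":[0,0,0]},{"fingers":1,"translation":[0.49,0.105,0],"turn":[0,0,0]},{"fingers":1,"translation":[0.49,0.105,0],"turn":[0,0,0]},{"fingers":1,"translation":[0.49,0.105,0],"turn":[0,0,0]},{"fingers":1,"translation":[0.49,0.105,0],"turn":[0,0,0]},{"fingers":1,"translation":[0.49,0.105,0],"turn":[0,0,0]}]'
python3 -m crank '[{"fingers":1,"translation":[0.1,0.02,0],"turn":[0,0,0]},{"fingers":1,"translation":[0.1,0.02,0],"turn":[0,0,0]},{"fingers":1,"translation":[0.1,0.02,0],"turn":[0,0,0]},{"fingers":1,"translation":[0.1,0.02,0],"turn":[0,0,0]},{"fingers":1,"translation":[0,0,0],"turn":[0,0,0]},{"fingers":1,"translation":[0,0,0],"turn":[0,0,0]},{"fingers":1,"translation":[0,0,0],"turn":[0,0,0]},{"fingers":1,"translation":[0,0,0],"turn":[0,0,0]}]'
```

```text
clock: 13.97
tool_pos: [0.4456, 0.0304, -0.0123]
ee_rot: [[-0.0, -0.978, -0.21], [-0.0, -0.21, 0.978], [-1.0, 0.0, -0.0]]
contact_force: [-2.2, -0.2, 0.8]
gripper_width: -0.0
clock: 14.63
tool_pos: [0.4494, 0.0313, -0.0121]
ee_rot: [[0.0, -0.978, -0.21], [0.0, -0.21, 0.978], [-1.0, -0.001, 0.0]]
contact_force: [0.4, -0.0, -0.1]
gripper_width: -0.0
```

```bash
python3 -m crank '[{"fingers":1,"translation":[0.1,0.02,0],"turn":[0,0,0]},{"fingers":1,"translation":[0.1,0.02,0],"turn":[0,0,0]},{"fingers":1,"translation":[0.1,0.02,0],"turn":[0,0,0]},{"fingers":1,"translation":[0,0,0],"turn":[0,0,0]},{"fingers":1,"translation":[0,0,0],"turn":[0,0,0]},{"fingers":1,"translation":[0,0,0],"turn":[0,0,0]},{"fingers":1,"translation":[0,0,0],"turn":[0,0,0]},{"fingers":1,"translation":[0,0,0],"turn":[0,0,0]}]'
```

```text
clock: 15.3
tool_pos: [0.4524, 0.0318, -0.0122]
ee_rot: [[0.0, -0.978, -0.21], [0.0, -0.21, 0.978], [-1.0, -0.0, 0.0]]
contact_force: [0.0, -0.5, -0.2]
gripper_width: -0.001
```

```bash
python3 -m crank '[{"fingers":1,"translation":[0.1,0.02,0],"turn":[0,0,0]},{"fingers":1,"translation":[0.1,0.02,0],"turn":[0,0,0]},{"fingers":1,"translation":[0.1,0.02,0],"turn":[0,0,0]},{"fingers":1,"translation":[0,0,0],"turn":[0,0,0]},{"fingers":1,"translation":[0,0,0],"turn":[0,0,0]},{"fingers":1,"translation":[0,0,0],"turn":[0,0,0]},{"fingers":1,"translation":[0,0,0],"turn":[0,0,0]},{"fingers":1,"translation":[0,0,0],"turn":[0,0,0]}]'
```

```text
clock: 15.97
tool_pos: [0.4552, 0.0324, -0.0122]
ee_rot: [[0.0, -0.978, -0.21], [0.0, -0.21, 0.978], [-1.0, -0.0, 0.0]]
contact_force: [-0.3, -0.2, 1.2]
gripper_width: -0.003
```

```bash
python3 -m crank '[{"fingers":1,"translation":[0.1,0.02,0],"turn":[0,0,0]},{"fingers":1,"translation":[0.1,0.02,0],"turn":[0,0,0]},{"fingers":1,"translation":[0.1,0.02,0],"turn":[0,0,0]},{"fingers":1,"translation":[0,0,0],"turn":[0,0,0]},{"fingers":1,"translation":[0,0,0],"turn":[0,0,0]},{"fingers":1,"translation":[0,0,0],"turn":[0,0,0]},{"fingers":1,"translation":[0,0,0],"turn":[0,0,0]},{"fingers":1,"translation":[0,0,0],"turn":[0,0,0]}]'
python3 - <<'E'
from fit import *
p,d=optics.capture("scene")
a=p[190:265,260:360]; cv2.imwrite("pics/s7.png",cv2.resize(a,None,fx=7.5,fy=7.5,interpolation=cv2.INTER_CUBIC))
E
```

```text
clock: 16.63
tool_pos: [0.4554, 0.0322, -0.0128]
ee_rot: [[-0.005, -0.978, -0.21], [-0.001, -0.21, 0.978], [-1.0, 0.005, -0.0]]
contact_force: [-9.0, -0.0, 5.5]
gripper_width: 0.003
```

View pics/s7.png

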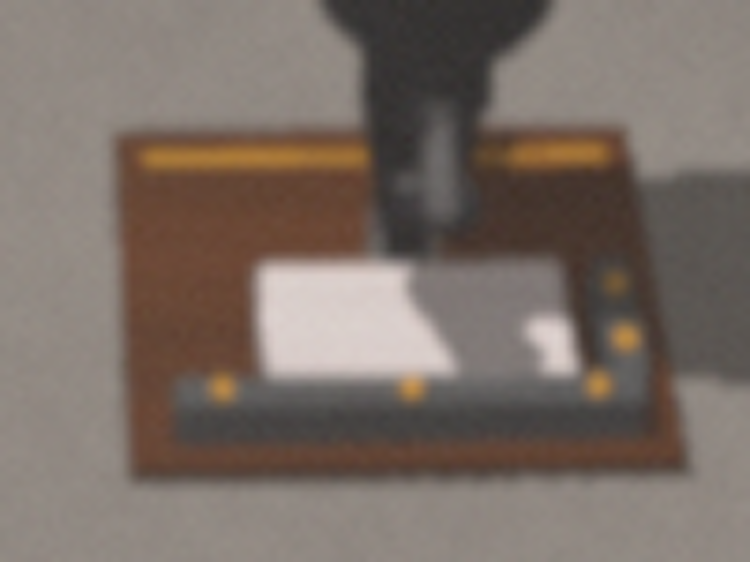

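```bash
python3 -m crank '[{"fingers":1,"translation":[-0.5,-0.1,0],"turn":[0,0,0]},{"fingers":1,"translation":[0,0,1.7],"turn":[0,0,0]},{"fingers":1,"translation":[0,0,1.7],"turn":[0,0,0]},{"fingers":1,"translation":[0,0,1.7],"turn":[0,0,0]},{"fingers":1,"translation":[1.37,-1.67,0],"turn":[0,0,0]},{"fingers":1,"translation":[1.37,-1.67,0],"turn":[0,0,0]},{"fingers":1,"translation":[1.37,-1.67,0],"turn":[0,0,0]},{"fingers":1,"translation":[1.37,-1.67,0],"turn":[0,0,0]}]'
python3 -m crank '[{"fingers":1,"translation":[0,0,0],"turn":[0,0,0]},{"fingers":1,"translation":[0,0,-1],"turn":[0,0,0]},{"fingers":1,"translation":[0,0,-1],"turn":[0,0,0]},{"fingers":1,"translation":[0,0,-1],"turn":[0,0,0]},{"fingers":1,"translation":[0,0,-1],"turn":[0,0,0]},{"fingers":1,"translation":[0,0,-0.7],"turn":[0,0,0]},{"fingers":1,"translation":[0,0,-0.4],"turn":[0,0,0]},{"fingers":1,"translation":[0,0,0],"turn":[0,0,0]}]'
python3 -m crank '[{"fingers":1,"translation":[-0.05,0.24,0],"turn":[0,0,0]},{"fingers":1,"translation":[-0.05,0.24,0],"turn":[0,0,0]},{"fingers":1,"translation":[-0.05,0.24,0],"turn":[0,0,0]},{"fingers":1,"translation":[-0.05,0.24,0],"turn":[0,0,0]},{"fingers":1,"translation":[-0.05,0.24,0],"turn":[0,0,0]},{"fingers":1,"translation":[-0.05,0.24,0],"turn":[0,0,0]},{"fingers":1,"translation":[-0.05,0.24,0],"turn":[0,0,0]},{"fingers":1,"translation":[-0.05,0.24,0],"turn":[0,0,0]}]'
```

```text
clock: 17.35
tool_pos: [0.5097, -0.0354, 0.0393]
ee_rot: [[0.003, -0.977, -0.211], [0.0, -0.211, 0.977], [-1.0, -0.003, -0.0]]
contact_force: [0.6, 0.1, -0.6]
gripper_width: -0.002
clock: 18.02
tool_pos: [0.5071, -0.0347, -0.0134]
ee_rot: [[-0.002, -0.978, -0.211], [-0.0, -0.211, 0.978], [-1.0, 0.002, 0.0]]
contact_force: [0.9, 0.7, 0.0]
gripper_width: 0.002
clock: 18.68
tool_pos: [0.5041, -0.0156, -0.012]
ee_rot: [[0.0, -0.978, -0.211], [-0.0, -0.211, 0.978], [-1.0, -0.0, -0.0]]
contact_force: [0.5, -2.2, 0.3]
gripper_width: 0.001
```

```bash
python3 -m crank '[{"fingers":1,"translation":[-0.02,0.1,0],"turn":[0,0,0]},{"fingers":1,"translation":[-0.02,0.1,0],"turn":[0,0,0]},{"fingers":1,"translation":[-0.02,0.1,0],"turn":[0,0,0]},{"fingers":1,"translation":[-0.02,0.1,0],"turn":[0,0,0]},{"fingers":1,"translation":[-0.02,0.1,0],"turn":[0,0,0]},{"fingers":1,"translation":[0,0,0],"turn":[0,0,0]},{"fingers":1,"translation":[0,0,0],"turn":[0,0,0]},{"fingers":1,"translation":[0,0,0],"turn":[0,0,0]}]'
python3 -m crank '[{"fingers":1,"translation":[-0.02,0.1,0],"turn":[0,0,0]},{"fingers":1,"translation":[-0.02,0.1,0],"turn":[0,0,0]},{"fingers":1,"translation":[-0.02,0.1,0],"turn":[0,0,0]},{"fingers":1,"translation":[0,0,0],"turn":[0,0,0]},{"fingers":1,"translation":[0,0,0],"turn":[0,0,0]},{"fingers":1,"translation":[0,0,0],"turn":[0,0,0]},{"fingers":1,"translation":[0,0,0],"turn":[0,0,0]},{"fingers":1,"translation":[0,0,0],"turn":[0,0,0]}]'
```

```text
clock: 19.35
tool_pos: [0.503, -0.0105, -0.0123]
ee_rot: [[0.0, -0.978, -0.21], [0.0, -0.21, 0.978], [-1.0, -0.0, 0.0]]
contact_force: [0.5, -1.1, 0.8]
gripper_width: 0.0
clock: 20.02
tool_pos: [0.5025, -0.009, -0.0122]
ee_rot: [[-0.0, -0.978, -0.211], [-0.002, -0.211, 0.978], [-1.0, 0.001, -0.002]]
contact_force: [2.7, -8.2, -0.5]
gripper_width: -0.001
```

```bash
python3 -m crank '[{"fingers":1,"translation":[0.1,-0.5,0],"turn":[0,0,0]},{"fingers":1,"translation":[0.1,-0.5,0],"turn":[0,0,0]},{"fingers":0,"translation":[0,0,4],"turn":[0,0,0]},{"fingers":0,"translation":[0,0,4],"turn":[0,0,0]},{"fingers":0,"translation":[0,-3,4],"turn":[0,0,0]},{"fingers":0,"translation":[0,-3,4],"turn":[0,0,0]},{"fingers":0,"translation":[0,-4,2.5],"turn":[0,0,0]},{"fingers":0,"translation":[0,-4,0],"turn":[0,0,0]}]'
python3 - <<'E'
from fit import *
t=lambda c:(c.min(2)>150)&(c.max(2)-c.min(2)<25)
for n,b in(("scene",(272,205,350,254)),("top",(212,212,280,262))):
    p,d=optics.capture(n); cv2.imwrite("pics/%s8.png"%n,p)
    try: print(n,"block",rect(n,p,b,t,.028))
    except Exception as e: print(e)
    l,t0,rr,bb=(265,195,360,265) if n=="scene" else (200,205,290,285)
    cv2.imwrite("pics/c_%s.png"%n,cv2.resize(p[t0:bb,l:rr],(480,400),interpolation=cv2.INTER_CUBIC))
    if n=="top": print(rect(n,p,(200,205,290,285),lambda c:(c[:,:,2]-c[:,:,0]>18),.010))
a=np.hstack([cv2.imread("pics/c_%s.png"%n) for n in("scene","top")]); cv2.imwrite("pics/s8.png",cv2.resize(a,(800,340)))
E
```

```text
clock: 20.68
tool_pos: [0.5075, -0.1439, 0.1625]
ee_rot: [[0.011, -0.977, -0.213], [-0.001, -0.213, 0.977], [-1.0, -0.01, -0.003]]
contact_force: [1.8, 0.5, 0.7]
gripper_width: 0.843
scene block (array([507.3,  53.4]), array([16.2, 97.9]), 11.71)
top block (array([489.8, -22.6]), array([2.3, 6.5]), -50.84)
(array([462.4,  42.1]), array([231.1, 232.8]), -88.7)
```

View pics/s8.png

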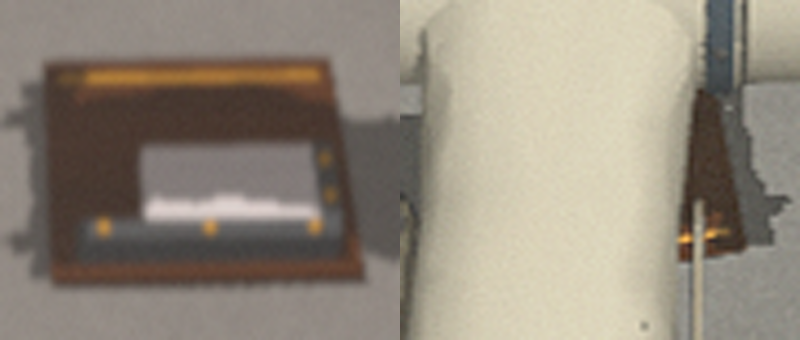

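```bash
python3 -m crank '[{"fingers":0,"translation":[0.88,-2.1,0.5],"turn":[0,0,0]},{"fingers":0,"translation":[0.88,-2.1,0.5],"turn":[0,0,0]},{"fingers":0,"translation":[0.88,-2.1,0.5],"turn":[0,0,0]},{"fingers":0,"translation":[0.88,-2.1,0.5],"turn":[0,0,0]},{"fingers":0,"translation":[0.88,-2.1,0],"turn":[0,0,0]},{"fingers":0,"translation":[0.88,-2.1,0],"turn":[0,0,0]},{"fingers":0,"translation":[0.88,-2.1,0],"turn":[0,0,0]},{"fingers":0,"translation":[0.88,-2.1,0],"turn":[0,0,0]}]'
python3 - <<'E'
from fit import *
t=lambda c:(c.min(2)>150)&(c.max(2)-c.min(2)<25)
for n,b in(("scene",(272,205,350,254)),("top",(212,212,280,262))):
    p,d=optics.capture(n); cv2.imwrite("pics/%s9.png"%n,p)
    try: print(n,"block",rect(n,p,b,t,.028))
    except Exception as e: print(e)
print(telemetry.get_obs()["tool_pos"], telemetry.get_obs()["gripper_width"])
p=cv2.imread("pics/scene9.png")
a=np.vstack([cv2.resize(p[150:240,120:220],(650,585),interpolation=cv2.INTER_CUBIC)]); cv2.imwrite("pics/s9.png",a)
E
```

```text
clock: 21.45
tool_pos: [0.575, -0.3113, 0.1757]
ee_rot: [[-0.001, -0.978, -0.211], [0.001, -0.211, 0.978], [-1.0, 0.0, 0.002]]
contact_force: [0.9, 0.4, 0.4]
gripper_width: 0.999
scene block (array([495.5,  97.8]), array([12.4, 21.7]), -85.6)
top block (array([495.5,  96.9]), array([16.3, 23.3]), 72.87)
[ 0.57495708 -0.31277394  0.17435039] 1.001260835532525
```

View pics/s9.png

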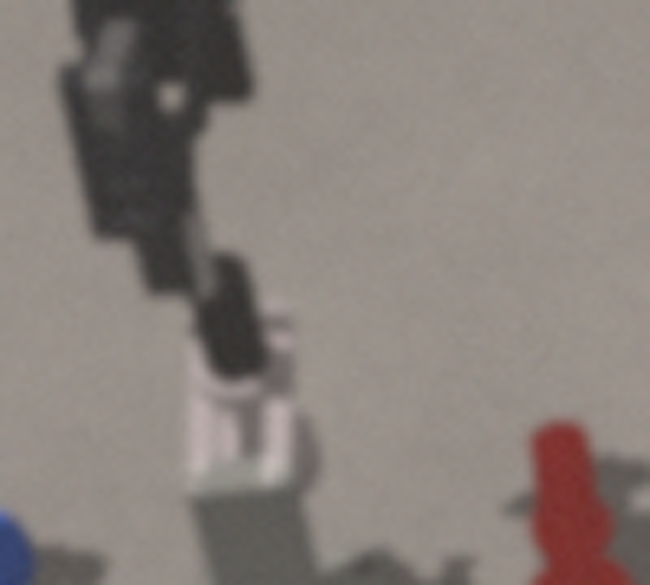

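```bash
python3 -m crank '[{"fingers":0,"translation":[0.2,0,-1],"turn":[0,0,0]},{"fingers":0,"translation":[0,0,-1],"turn":[0,0,0]},{"fingers":0,"translation":[0,0,-1],"turn":[0,0,0]},{"fingers":0,"translation":[0,0,-1],"turn":[0,0,0]},{"fingers":0,"translation":[0,0,-0.8],"turn":[0,0,0]},{"fingers":0,"translation":[0,0,-0.6],"turn":[0,0,0]},{"fingers":0,"translation":[0,0,-0.3],"turn":[0,0,0]},{"fingers":0,"translation":[0,0,0],"turn":[0,0,0]}]'
python3 -m crank '[{"fingers":0.3,"translation":[0,0,0],"turn":[0,0,0]},{"fingers":0.4,"translation":[0,0,0],"turn":[0,0,0]},{"fingers":0.5,"translation":[0,0,0],"turn":[0,0,0]},{"fingers":0.6,"translation":[0,0,0],"turn":[0,0,0]},{"fingers":0.65,"translation":[0,0,0],"turn":[0,0,0]},{"fingers":0.7,"translation":[0,0,0],"turn":[0,0,0]},{"fingers":0.75,"translation":[0,0,0],"turn":[0,0,0]},{"fingers":0.8,"translation":[0,0,0],"turn":[0,0,0]}]' 30
python3 -m crank '[{"fingers":0.9,"translation":[0,0,0],"turn":[0,0,0]},{"fingers":0.9,"translation":[0,0,0],"turn":[0,0,0]},{"fingers":0.9,"translation":[0,0,0],"turn":[0,0,0]},{"fingers":0.9,"translation":[0,0,0],"turn":[0,0,0]},{"fingers":0.9,"translation":[0,0,0],"turn":[0,0,0]},{"fingers":0.9,"translation":[0,0,0],"turn":[0,0,0]},{"fingers":0.9,"translation":[0,0,0],"turn":[0,0,0]},{"fingers":0.9,"translation":[0,0,0],"turn":[0,0,0]}]' 40
```

```text
clock: 22.22
tool_pos: [0.5764, -0.3106, 0.1187]
ee_rot: [[-0.001, -0.978, -0.211], [0.0, -0.211, 0.978], [-1.0, 0.001, 0.001]]
contact_force: [-0.4, -0.4, 1.4]
gripper_width: 1.001
clock: 22.88
tool_pos: [0.5766, -0.3111, 0.1198]
ee_rot: [[-0.0, -0.978, -0.21], [-0.0, -0.21, 0.978], [-1.0, 0.0, -0.0]]
contact_force: [-1.8, 0.3, 2.0]
gripper_width: 0.246
clock: 23.55
tool_pos: [0.5766, -0.3111, 0.1197]
ee_rot: [[-0.0, -0.978, -0.21], [-0.0, -0.21, 0.978], [-1.0, 0.0, -0.0]]
contact_force: [-2.3, 0.9, 5.3]
gripper_width: 0.245
```

Run:
```python
from fit import *
for n,b in(("scene",(275,203,350,254)),("top",(208,210,282,270))):
    p,d=optics.capture(n); cv2.imwrite("pics/%sA.png"%n,p)
    l,t,rr,bb=b
    for th in (85,100,115): print(n,th,rect(n,p,b,lambda c:(c.min(2)>th)&(c.max(2)-c.min(2)<30),.028))
h=[0,0]
J=lambda c:np.array([463.5,29])+np.array([[.978,-.2096],[.2096,.978]])@c
print(J(np.array([30,15])))
p=cv2.imread("pics/topA.png");q=cv2.imread("pics/sceneA.png")
cv2.imwrite("pics/sA.png",np.hstack([cv2.resize(q[195:265,265:360],(400,300),interpolation=cv2.INTER_CUBIC),cv2.resize(p[205:285,200:290],(400,300),interpolation=cv2.INTER_CUBIC)]))
```

```text
scene 85 (array([494.7,  56.9]), array([ 60.8, 113.5]), 10.93)
scene 100 (array([493.1,  53.2]), array([ 53. , 104.5]), 10.93)
scene 115 (array([493.2,  53.4]), array([ 48.7, 101.9]), 10.93)
top 85 (array([493.5,  56. ]), array([ 63.4, 113.2]), 12.11)
top 100 (array([489.6,  50.9]), array([ 53.1, 103.6]), 11.59)
top 115 (array([489.5,  50.9]), array([ 52.1, 102.8]), 11.3)
[489.696  49.958]
```

View pics/sA.png

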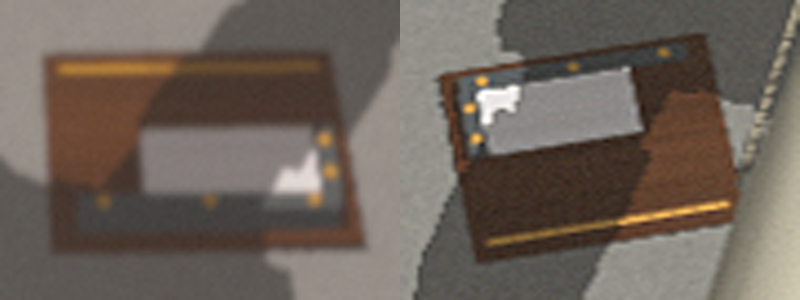

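```bash
python3 -m crank '[{"fingers":0.6,"translation":[0,0,0],"turn":[0,0,0]},{"fingers":0.4,"translation":[0,0,0],"turn":[0,0,0]},{"fingers":0.2,"translation":[0,0,0],"turn":[0,0,0]},{"fingers":0.1,"translation":[0,0,0],"turn":[0,0,0]},{"fingers":0,"translation":[0,0,2],"turn":[0,0,0]},{"fingers":0,"translation":[0,0,2],"turn":[0,0,0]},{"fingers":0,"translation":[0,0,2],"turn":[0,0,0]},{"fingers":0,"translation":[-1.6,3.73,0],"turn":[0,0,0]}]'
python3 -m crank '[{"fingers":0,"translation":[-1.6,3.73,0],"turn":[0,0,0]},{"fingers":0,"translation":[-1.6,3.73,0],"turn":[0,0,0]},{"fingers":1,"translation":[-1.6,3.73,0],"turn":[0,0,0]},{"fingers":1,"translation":[-1.6,3.73,0],"turn":[0,0,0]},{"fingers":1,"translation":[-1.6,3.73,0],"turn":[0,0,0]},{"fingers":1,"translation":[-1.6,3.73,0],"turn":[0,0,0]},{"fingers":1,"translation":[-1.6,3.73,0],"turn":[0,0,0]},{"fingers":1,"translation":[-1.6,3.73,0],"turn":[0,0,0]}]'
python3 -m crank '[{"fingers":1,"translation":[0,0,-3],"turn":[0,0,0]},{"fingers":1,"translation":[0,0,-3],"turn":[0,0,0]},{"fingers":1,"translation":[0,0,-3],"turn":[0,0,0]},{"fingers":1,"translation":[0,0,-2],"turn":[0,0,0]},{"fingers":1,"translation":[0,0,-2],"turn":[0,0,0]},{"fingers":1,"translation":[0,0,0],"turn":[0,0,0]},{"fingers":1,"translation":[0,0,0],"turn":[0,0,0]},{"fingers":1,"translation":[0,0,0],"turn":[0,0,0]}]'
```

```text
clock: 24.32
tool_pos: [0.5644, -0.2785, 0.1826]
ee_rot: [[0.006, -0.978, -0.207], [-0.005, -0.207, 0.978], [-1.0, -0.005, -0.006]]
contact_force: [0.2, 2.0, 0.0]
gripper_width: 1.001
clock: 24.98
tool_pos: [0.4318, 0.0263, 0.1796]
ee_rot: [[0.001, -0.978, -0.21], [0.001, -0.21, 0.978], [-1.0, -0.001, 0.0]]
contact_force: [1.5, 1.1, 0.6]
gripper_width: 0.144
clock: 25.65
tool_pos: [0.4338, 0.025, 0.0508]
ee_rot: [[0.002, -0.978, -0.211], [0.0, -0.211, 0.978], [-1.0, -0.002, -0.0]]
contact_force: [-0.0, 0.0, 0.9]
gripper_width: -0.003
```

```bash
python3 -m crank '[{"fingers":1,"translation":[0,0,-1.5],"turn":[0,0,0]},{"fingers":1,"translation":[0,0,-1.5],"turn":[0,0,0]},{"fingers":1,"translation":[0,0,-1.5],"turn":[0,0,0]},{"fingers":1,"translation":[0,0,-1],"turn":[0,0,0]},{"fingers":1,"translation":[0,0,-0.5],"turn":[0,0,0]},{"fingers":1,"translation":[0,0,-0.2],"turn":[0,0,0]},{"fingers":1,"translation":[0.2,0.04,0],"turn":[0,0,0]},{"fingers":1,"translation":[0.2,0.04,0],"turn":[0,0,0]}]'
python3 -m crank '[{"fingers":1,"translation":[0.29,0.063,0],"turn":[0,0,0]},{"fingers":1,"translation":[0.29,0.063,0],"turn":[0,0,0]},{"fingers":1,"translation":[0.29,0.063,0],"turn":[0,0,0]},{"fingers":1,"translation":[0.29,0.063,0],"turn":[0,0,0]},{"fingers":1,"translation":[0.29,0.063,0],"turn":[0,0,0]},{"fingers":1,"translation":[0.1,0.02,0],"turn":[0,0,0]},{"fingers":1,"translation":[0,0,0],"turn":[0,0,0]},{"fingers":1,"translation":[0,0,0],"turn":[0,0,0]}]'
```

```text
clock: 26.32
tool_pos: [0.4378, 0.0259, -0.0115]
ee_rot: [[0.002, -0.978, -0.211], [0.001, -0.211, 0.978], [-1.0, -0.002, 0.0]]
contact_force: [-0.6, 0.2, 0.2]
gripper_width: -0.002
clock: 26.98
tool_pos: [0.4522, 0.0289, -0.0125]
ee_rot: [[-0.0, -0.978, -0.21], [-0.0, -0.21, 0.978], [-1.0, 0.0, -0.0]]
contact_force: [-0.1, -0.9, 0.0]
gripper_width: 0.002
```

```bash
python3 -m crank '[{"fingers":1,"translation":[0.1,0.02,0],"turn":[0,0,0]},{"fingers":1,"translation":[0.1,0.02,0],"turn":[0,0,0]},{"fingers":1,"translation":[0.1,0.02,0],"turn":[0,0,0]},{"fingers":1,"translation":[0,0,0],"turn":[0,0,0]},{"fingers":1,"translation":[0,0,0],"turn":[0,0,0]},{"fingers":1,"translation":[0,0,0],"turn":[0,0,0]},{"fingers":1,"translation":[0,0,0],"turn":[0,0,0]},{"fingers":1,"translation":[0,0,0],"turn":[0,0,0]}]'
```

```text
clock: 27.65
tool_pos: [0.4553, 0.0295, -0.0124]
ee_rot: [[0.0, -0.978, -0.21], [-0.0, -0.21, 0.978], [-1.0, -0.0, -0.0]]
contact_force: [1.0, 0.0, -0.8]
gripper_width: 0.001
```

```bash
python3 -m crank '[{"fingers":1,"translation":[0.1,0.02,0],"turn":[0,0,0]},{"fingers":1,"translation":[0.1,0.02,0],"turn":[0,0,0]},{"fingers":1,"translation":[0.1,0.02,0],"turn":[0,0,0]},{"fingers":1,"translation":[0,0,0],"turn":[0,0,0]},{"fingers":1,"translation":[0,0,0],"turn":[0,0,0]},{"fingers":1,"translation":[0,0,0],"turn":[0,0,0]},{"fingers":1,"translation":[0,0,0],"turn":[0,0,0]},{"fingers":1,"translation":[0,0,0],"turn":[0,0,0]}]'
```

```text
clock: 28.32
tool_pos: [0.4559, 0.0293, -0.013]
ee_rot: [[-0.004, -0.978, -0.21], [-0.001, -0.21, 0.978], [-1.0, 0.005, -0.0]]
contact_force: [-6.9, -0.7, 4.5]
gripper_width: 0.001
```

```bash
python3 -m crank '[{"fingers":1,"translation":[-0.5,-0.1,0],"turn":[0,0,0]},{"fingers":1,"translation":[0,0,4],"turn":[0,0,0]},{"fingers":1,"translation":[0,0,4],"turn":[0,0,0]},{"fingers":0,"translation":[0,0,4],"turn":[0,0,0]},{"fingers":0,"translation":[0,0,4],"turn":[0,0,0]},{"fingers":0,"translation":[0,0,4],"turn":[0,0,0]},{"fingers":0,"translation":[1.24,-3.41,0],"turn":[0,0,0]},{"fingers":0,"translation":[1.24,-3.41,0],"turn":[0,0,0]}]'
python3 -m crank '[{"fingers":0,"translation":[1.24,-3.41,0],"turn":[0,0,0]},{"fingers":0,"translation":[1.24,-3.41,0],"turn":[0,0,0]},{"fingers":0,"translation":[1.24,-3.41,0],"turn":[0,0,0]},{"fingers":0,"translation":[1.24,-3.41,0],"turn":[0,0,0]},{"fingers":0,"translation":[1.24,-3.41,0],"turn":[0,0,0]},{"fingers":0,"translation":[1.24,-3.41,0],"turn":[0,0,0]},{"fingers":0,"translation":[1.24,-3.41,0],"turn":[0,0,0]},{"fingers":0,"translation":[1.24,-3.41,0],"turn":[0,0,0]}]'
python3 - <<'E'
from fit import *
for n,b in(("scene",(275,203,350,254)),("top",(208,210,282,270))):
    p,d=optics.capture(n); 
    for th in (100,115): print(n,th,rect(n,p,b,lambda c:(c.min(2)>th)&(c.max(2)-c.min(2)<30),.028))
    W=cloud(n,d).reshape(-1,3); q=W[(abs(W[:,0]-.575)<.03)&(abs(W[:,1]+.312)<.03)&(W[:,2]>.176)&(W[:,2]<.184)]
    print(len(q),np.round(np.median(q,0),4))
print(telemetry.get_obs()["tool_pos"])
E
```

```text
clock: 28.98
tool_pos: [0.4805, -0.0383, 0.1911]
ee_rot: [[0.009, -0.977, -0.215], [0.002, -0.215, 0.977], [-1.0, -0.009, -0.0]]
contact_force: [0.7, 0.4, -1.9]
gripper_width: 0.707
clock: 29.65
tool_pos: [0.5779, -0.3138, 0.1875]
ee_rot: [[0.001, -0.978, -0.21], [-0.0, -0.21, 0.978], [-1.0, -0.001, -0.001]]
contact_force: [1.9, 1.0, 0.5]
gripper_width: 1.001
scene 100 (array([493.2,  52.6]), array([ 52.1, 105. ]), 11.74)
scene 115 (array([492.6,  52.5]), array([ 47.2, 103.6]), 10.23)
69 [ 0.5802 -0.3118  0.1807]
top 100 (array([490. ,  50.9]), array([ 53.2, 103.7]), 11.91)
top 115 (array([490.2,  51. ]), array([ 52.5, 102.5]), 12.13)
56 [ 0.5755 -0.3129  0.1802]
[ 0.57762288 -0.31629035  0.18486809]
```

```bash
python3 -m crank '[{"fingers":0,"translation":[0,0.35,-1],"turn":[0,0,0]},{"fingers":0,"translation":[0,0,-1],"turn":[0,0,0]},{"fingers":0,"translation":[0,0,-1.2],"turn":[0,0,0]},{"fingers":0,"translation":[0,0,-1.2],"turn":[0,0,0]},{"fingers":0,"translation":[0,0,-1],"turn":[0,0,0]},{"fingers":0,"translation":[0,0,-0.8],"turn":[0,0,0]},{"fingers":0,"translation":[0,0,-0.5],"turn":[0,0,0]},{"fingers":0.2,"translation":[0,0,0],"turn":[0,0,0]}]'
python3 -m crank '[{"fingers":0.4,"translation":[0,0,0],"turn":[0,0,0]},{"fingers":0.5,"translation":[0,0,0],"turn":[0,0,0]},{"fingers":0.6,"translation":[0,0,0],"turn":[0,0,0]},{"fingers":0.7,"translation":[0,0,0],"turn":[0,0,0]},{"fingers":0.8,"translation":[0,0,0],"turn":[0,0,0]},{"fingers":0.9,"translation":[0,0,0],"turn":[0,0,0]},{"fingers":0.9,"translation":[0,0,0],"turn":[0,0,0]},{"fingers":0.9,"translation":[0,0,0],"turn":[0,0,0]}]' 50
python3 -m crank '[{"fingers":0.9,"translation":[0,0,0],"turn":[0,0,0]},{"fingers":0.9,"translation":[0,0,0.3],"turn":[0,0,0]},{"fingers":0.9,"translation":[0,0,0.4],"turn":[0,0,0]},{"fingers":0.9,"translation":[0,0,0.4],"turn":[0,0,0]},{"fingers":0.9,"translation":[0,0,0.4],"turn":[0,0,0]},{"fingers":0.9,"translation":[0,0,0.3],"turn":[0,0,0]},{"fingers":0.9,"translation":[0,0,0],"turn":[0,0,0]},{"fingers":0.9,"translation":[0,0,0],"turn":[0,0,0]}]'
```

```text
clock: 30.42
tool_pos: [0.5767, -0.3079, 0.1193]
ee_rot: [[-0.002, -0.978, -0.211], [0.001, -0.211, 0.978], [-1.0, 0.002, 0.001]]
contact_force: [-0.2, -0.6, -0.1]
gripper_width: 0.883
clock: 31.08
tool_pos: [0.5773, -0.3086, 0.1212]
ee_rot: [[0.0, -0.978, -0.21], [-0.001, -0.21, 0.978], [-1.0, -0.0, -0.001]]
contact_force: [-2.2, 0.3, 5.0]
gripper_width: 0.243
clock: 31.75
tool_pos: [0.5774, -0.3083, 0.1386]
ee_rot: [[0.0, -0.978, -0.21], [0.0, -0.21, 0.978], [-1.0, -0.0, 0.0]]
contact_force: [-0.8, -0.4, -2.6]
gripper_width: 0.246
```

```bash
python3 -m crank '[{"fingers":0.9,"translation":[-0.66,-0.24,0],"turn":[0,0,0]},{"fingers":0.9,"translation":[-0.66,-0.24,0],"turn":[0,0,0]},{"fingers":0.9,"translation":[-0.66,-0.24,0],"turn":[0,0,0]},{"fingers":0.9,"translation":[-0.66,-0.24,0],"turn":[0,0,0]},{"fingers":0.9,"translation":[-0.66,-0.24,0],"turn":[0,0,0]},{"fingers":0.9,"translation":[-0.66,-0.24,0],"turn":[0,0,0]},{"fingers":0.9,"translation":[-0.66,-0.24,0],"turn":[0,0,0]},{"fingers":0.9,"translation":[-0.66,-0.24,0],"turn":[0,0,0]}]'
python3 -m crank '[{"fingers":0.9,"translation":[-0.66,-0.24,0],"turn":[0,0,0]},{"fingers":0.9,"translation":[-0.66,-0.24,0],"turn":[0,0,0]},{"fingers":0.9,"translation":[0,0,1],"turn":[0,0,0]},{"fingers":0.9,"translation":[0,0,1],"turn":[0,0,0]},{"fingers":0.9,"translation":[0,0,1],"turn":[0,0,0]},{"fingers":0.9,"translation":[0,0,1],"turn":[0,0,0]},{"fingers":0.9,"translation":[0,0,0],"turn":[0,0,0]},{"fingers":0.9,"translation":[0,0,0],"turn":[0,0,0]}]'
python3 - <<'E'
from fit import *
for n in("scene","top"):
    p,d=optics.capture(n); cv2.imwrite("pics/%sB.png"%n,p)
    W=cloud(n,d).reshape(-1,3); q=W[(abs(W[:,0]-.51)<.05)&(abs(W[:,1]+.335)<.05)&(W[:,2]>.09)]
    for a,b in((.11,.122),(.122,.135),(.14,.165),(.17,.176),(.176,.182),(.182,.2)):
        s=q[(q[:,2]>a)&(q[:,2]<b)]; print(n,a,len(s),np.round(s.min(0),3) if len(s) else "",np.round(s.max(0),3) if len(s) else "")
p=cv2.imread("pics/sceneB.png"); cv2.imwrite("pics/sB.png",cv2.resize(p[140:260,110:230],(600,600),interpolation=cv2.INTER_CUBIC))
E
```

```text
clock: 32.42
tool_pos: [0.5237, -0.3279, 0.1386]
ee_rot: [[0.0, -0.978, -0.21], [-0.0, -0.21, 0.978], [-1.0, -0.0, -0.0]]
contact_force: [-0.5, -0.3, -3.0]
gripper_width: 0.237
clock: 33.08
tool_pos: [0.5121, -0.3324, 0.1796]
ee_rot: [[0.002, -0.978, -0.211], [-0.001, -0.211, 0.978], [-1.0, -0.002, -0.001]]
contact_force: [-0.4, 0.7, -4.2]
gripper_width: 0.243
scene 0.11 0  
scene 0.122 15 [ 0.55  -0.329  0.125] [ 0.56  -0.301  0.133]
scene 0.14 240 [ 0.493 -0.357  0.14 ] [ 0.556 -0.302  0.165]
scene 0.17 8 [ 0.514 -0.341  0.171] [ 0.519 -0.332  0.175]
scene 0.176 9 [ 0.513 -0.338  0.176] [ 0.522 -0.331  0.181]
scene 0.182 69 [ 0.504 -0.352  0.189] [ 0.529 -0.322  0.2  ]
top 0.11 0  
top 0.122 0  
top 0.14 79 [ 0.49  -0.347  0.14 ] [ 0.529 -0.318  0.158]
top 0.17 0  
top 0.176 0  
top 0.182 30 [ 0.499 -0.335  0.189] [ 0.522 -0.322  0.199]
```

View pics/sB.png

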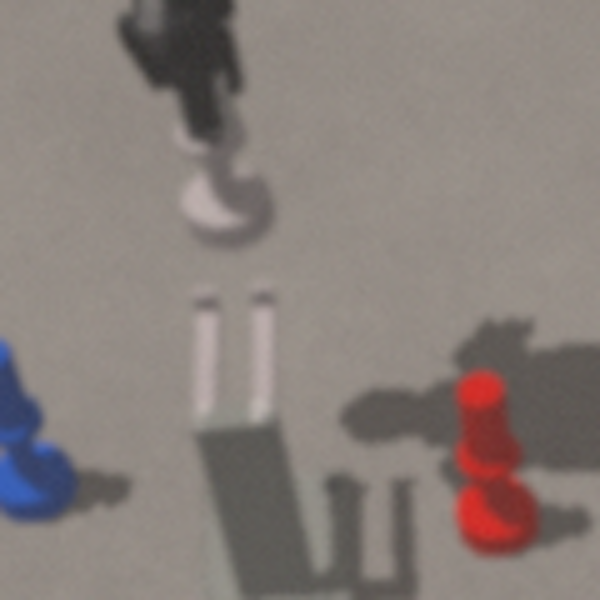

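```bash
python3 -m crank '[{"fingers":0.9,"translation":[-0.14,1.2,0],"turn":[0,0,0]},{"fingers":0.9,"translation":[-0.14,2.4,0],"turn":[0,0,0]},{"fingers":0.9,"translation":[-0.14,2.6,0],"turn":[0,0,0]},{"fingers":0.9,"translation":[-0.14,2.6,0],"turn":[0,0,0]},{"fingers":0.9,"translation":[-0.14,2.6,0],"turn":[0,0,0]},{"fingers":0.9,"translation":[-0.14,2.6,0],"turn":[0,0,0]},{"fingers":0.9,"translation":[-0.14,2.6,0],"turn":[0,0,0]},{"fingers":0.9,"translation":[-0.14,2.6,0],"turn":[0,0,0]}]'
python3 -m crank '[{"fingers":0.9,"translation":[-0.14,2.6,0],"turn":[0,0,0]},{"fingers":0.9,"translation":[-0.14,2.6,0],"turn":[0,0,0]},{"fingers":0.9,"translation":[-0.14,2.6,0],"turn":[0,0,0]},{"fingers":0.9,"translation":[-0.14,2.6,0],"turn":[0,0,0]},{"fingers":0.9,"translation":[-0.14,2.6,0],"turn":[0,0,0]},{"fingers":0.9,"translation":[-0.14,2.6,0],"turn":[0,0,0]},{"fingers":0.9,"translation":[-0.14,2.6,0],"turn":[0,0,0]},{"fingers":0.9,"translation":[-0.14,1.4,0],"turn":[0,0,0]}]'
python3 -m crank '[{"fingers":0.9,"translation":[0,0,0],"turn":[0,0,0]},{"fingers":0.9,"translation":[0,0,-1],"turn":[0,0,0]},{"fingers":0.9,"translation":[0,0,-1],"turn":[0,0,0]},{"fingers":0.9,"translation":[0,0,-1],"turn":[0,0,0]},{"fingers":0.9,"translation":[0,0,-1],"turn":[0,0,0]},{"fingers":0.9,"translation":[0,0,-1],"turn":[0,0,0]},{"fingers":0.9,"translation":[0,0,-1],"turn":[0,0,0]},{"fingers":0.9,"translation":[0,0,0],"turn":[0,0,0]}]'
python3 - <<'E'
from fit import *
print(telemetry.get_obs()["tool_pos"])
for n in("scene","top"):
    p,d=optics.capture(n); cv2.imwrite("pics/%sC.png"%n,p)
    W=cloud(n,d).reshape(-1,3); q=W[(abs(W[:,0]-.49)<.05)&(abs(W[:,1]-.05)<.05)]
    s=q[(q[:,2]>.06)&(q[:,2]<.1)]; print(n,len(s))
    if len(s)>5: print(np.percentile(s,[1,50,99],0).round(3).tolist(), cv2.minEnclosingCircle((s[:,:2]*1000).astype(np.float32)))
E
```

```text
clock: 33.85
tool_pos: [0.4993, -0.1386, 0.178]
ee_rot: [[-0.001, -0.978, -0.211], [0.0, -0.211, 0.978], [-1.0, 0.001, 0.001]]
contact_force: [1.1, 0.4, -2.6]
gripper_width: 0.245
clock: 34.52
tool_pos: [0.488, 0.0583, 0.178]
ee_rot: [[-0.001, -0.977, -0.212], [0.001, -0.212, 0.977], [-1.0, 0.001, 0.001]]
contact_force: [0.4, -0.4, -2.8]
gripper_width: 0.246
clock: 35.18
tool_pos: [0.4871, 0.0548, 0.1156]
ee_rot: [[-0.005, -0.978, -0.209], [-0.001, -0.209, 0.978], [-1.0, 0.005, -0.0]]
contact_force: [-0.1, -0.4, -4.3]
gripper_width: 0.241
[0.48709885 0.05476857 0.11561207]
scene 216
[[0.473, 0.032, 0.074], [0.497, 0.05, 0.089], [0.51, 0.069, 0.098]] ((490.2478942871094, 50.86624526977539), 20.840351104736328)
top 35
[[0.468, 0.032, 0.077], [0.475, 0.037, 0.092], [0.491, 0.047, 0.096]] ((479.468994140625, 38.457237243652344), 13.805474281311035)
```

```bash
python3 -m crank '[{"fingers":0.9,"translation":[0.1,0,-1],"turn":[0,0,0]},{"fingers":0.9,"translation":[0,0,-1],"turn":[0,0,0]},{"fingers":0.9,"translation":[0,0,-1],"turn":[0,0,0]},{"fingers":0.9,"translation":[0,0,-0.6],"turn":[0,0,0]},{"fingers":0.9,"translation":[0,0,-0.4],"turn":[0,0,0]},{"fingers":0.9,"translation":[0,0,-0.2],"turn":[0,0,0]},{"fingers":0.9,"translation":[0,0,0],"turn":[0,0,0]},{"fingers":0.9,"translation":[0,0,0],"turn":[0,0,0]}]'
python3 -m crank '[{"fingers":0.9,"translation":[0,0,-0.1],"turn":[0,0,0]},{"fingers":0.9,"translation":[0,0,-0.1],"turn":[0,0,0]},{"fingers":0.9,"translation":[0,0,-0.1],"turn":[0,0,0]},{"fingers":0.9,"translation":[0,0,0],"turn":[0,0,0]},{"fingers":0.9,"translation":[0,0,0],"turn":[0,0,0]},{"fingers":0.9,"translation":[0,0,0],"turn":[0,0,0]},{"fingers":0.9,"translation":[0,0,0],"turn":[0,0,0]},{"fingers":0.9,"translation":[0,0,0],"turn":[0,0,0]}]'
```

```text
clock: 35.95
tool_pos: [0.4903, 0.0557, 0.0769]
ee_rot: [[0.001, -0.978, -0.211], [0.0, -0.211, 0.978], [-1.0, -0.001, -0.0]]
contact_force: [0.7, 0.3, -3.2]
gripper_width: 0.246
clock: 36.62
tool_pos: [0.4899, 0.0556, 0.0736]
ee_rot: [[0.0, -0.978, -0.21], [0.0, -0.21, 0.978], [-1.0, -0.0, -0.0]]
contact_force: [0.0, -0.6, -3.1]
gripper_width: 0.238
```

```bash
python3 -m crank '[{"fingers":0.9,"translation":[0,0,-0.1],"turn":[0,0,0]},{"fingers":0.9,"translation":[0,0,-0.1],"turn":[0,0,0]},{"fingers":0.9,"translation":[0,0,-0.1],"turn":[0,0,0]},{"fingers":0.9,"translation":[0,0,-0.1],"turn":[0,0,0]},{"fingers":0.9,"translation":[0,0,0],"turn":[0,0,0]},{"fingers":0.9,"translation":[0,0,0],"turn":[0,0,0]},{"fingers":0.9,"translation":[0,0,0],"turn":[0,0,0]},{"fingers":0.9,"translation":[0,0,0],"turn":[0,0,0]}]'
python3 -m crank '[{"fingers":0.9,"translation":[0,0,-0.1],"turn":[0,0,0]},{"fingers":0.9,"translation":[0,0,0],"turn":[0,0,0]},{"fingers":0.9,"translation":[0,0,0],"turn":[0,0,0]},{"fingers":0.9,"translation":[0,0,0],"turn":[0,0,0]},{"fingers":0.9,"translation":[0,0,0],"turn":[0,0,0]},{"fingers":0.9,"translation":[0,0,0],"turn":[0,0,0]},{"fingers":0.9,"translation":[0,0,0],"turn":[0,0,0]},{"fingers":0.9,"translation":[0,0,0],"turn":[0,0,0]}]'
```

```text
clock: 37.28
tool_pos: [0.4899, 0.0556, 0.0695]
ee_rot: [[-0.0, -0.978, -0.21], [0.0, -0.21, 0.978], [-1.0, 0.0, 0.0]]
contact_force: [-0.0, -0.2, -3.1]
gripper_width: 0.243
clock: 37.95
tool_pos: [0.4901, 0.0555, 0.0693]
ee_rot: [[0.001, -0.978, -0.211], [-0.0, -0.211, 0.978], [-1.0, -0.001, -0.0]]
contact_force: [-3.5, -0.2, 5.9]
gripper_width: 0.244
```

```bash
python3 -m crank '[{"fingers":0.7,"translation":[0,0,0],"turn":[0,0,0]},{"fingers":0.6,"translation":[0,0,0],"turn":[0,0,0]},{"fingers":0.5,"translation":[0,0,0],"turn":[0,0,0]},{"fingers":0.4,"translation":[0,0,0],"turn":[0,0,0]},{"fingers":0.2,"translation":[0,0,0],"turn":[0,0,0]},{"fingers":0.2,"translation":[0,0,0],"turn":[0,0,0]},{"fingers":0.1,"translation":[0,0,1],"turn":[0,0,0]},{"fingers":0.1,"translation":[0,0,2],"turn":[0,0,0]}]'
python3 -m crank '[{"fingers":0.1,"translation":[0,0,3],"turn":[0,0,0]},{"fingers":0.1,"translation":[0,0,3],"turn":[0,0,0]},{"fingers":0.1,"translation":[0,0,3],"turn":[0,0,0]},{"fingers":0.1,"translation":[0,-3,1],"turn":[0,0,0]},{"fingers":0.1,"translation":[-1,-3.5,0],"turn":[0,0,0]},{"fingers":0.1,"translation":[-1,-3.5,0],"turn":[0,0,0]},{"fingers":0.1,"translation":[-1,-3.5,0],"turn":[0,0,0]},{"fingers":0.1,"translation":[0,-3.5,0],"turn":[0,0,0]}]'
python3 -m crank '[{"fingers":0.1,"translation":[0,-3.5,0],"turn":[0,0,0]},{"fingers":0.1,"translation":[0,-3.5,0],"turn":[0,0,0]},{"fingers":0.1,"translation":[0,-3,0],"turn":[0,0,0]},{"fingers":0.1,"translation":[0,0,0],"turn":[0,0,0]},{"fingers":0.1,"translation":[0,0,0],"turn":[0,0,0]},{"fingers":0.1,"translation":[0,0,0],"turn":[0,0,0]},{"fingers":0.1,"translation":[0,0,0],"turn":[0,0,0]},{"fingers":0.1,"translation":[0,0,0],"turn":[0,0,0]}]'
python3 - <<'E'
from fit import *
for n,b in(("scene",(275,203,350,254)),("top",(208,210,282,270))):
    p,d=optics.capture(n); cv2.imwrite("pics/%sD.png"%n,p)
    for th in (100,115): print(n,th,rect(n,p,b,lambda c:(c.min(2)>th)&(c.max(2)-c.min(2)<30),.028))
    W=cloud(n,d).reshape(-1,3); q=W[(abs(W[:,0]-.49)<.06)&(abs(W[:,1]-.05)<.06)]
    for a,e in((.036,.047),(.078,.087),(.09,.12),(.124,.135)):
        s=q[(q[:,2]>a)&(q[:,2]<e)]
        if len(s)>3: print(a,len(s),np.median(s,0).round(4),np.round(cv2.minEnclosingCircle((s[:,:2]*1000).astype(np.float32))[0],1))
E
```

```text
clock: 38.62
tool_pos: [0.488, 0.0551, 0.0966]
ee_rot: [[-0.005, -0.978, -0.21], [-0.001, -0.21, 0.978], [-1.0, 0.005, -0.0]]
contact_force: [-0.2, 0.0, 1.3]
gripper_width: 0.9
clock: 39.28
tool_pos: [0.4584, -0.1157, 0.1991]
ee_rot: [[0.001, -0.977, -0.211], [0.0, -0.211, 0.977], [-1.0, -0.001, 0.0]]
contact_force: [1.3, 0.8, 0.5]
gripper_width: 0.9
clock: 39.95
tool_pos: [0.46, -0.2135, 0.1987]
ee_rot: [[0.0, -0.977, -0.212], [0.0, -0.212, 0.977], [-1.0, -0.0, -0.0]]
contact_force: [0.6, 0.0, -0.1]
gripper_width: 0.902
scene 100 (array([475.7,  48.1]), array([ 89.4, 106.6]), 12.01)
scene 115 (array([476. ,  47.9]), array([ 85.2, 104.7]), 12.33)
0.036 151 [0.4979 0.0516 0.0431] [493.4  52. ]
0.078 55 [0.5007 0.0519 0.0828] [493.4  50.7]
0.09 82 [0.5008 0.051  0.1049] [493.7  51.7]
0.124 58 [0.4945 0.0513 0.1275] [492.3  50.7]
top 100 (array([474.4,  59.3]), array([143.9, 172.1]), -88.82)
top 115 (array([474.4,  59.3]), array([143.9, 172.1]), -88.82)
0.036 41 [0.4765 0.0486 0.0435] [491.7  56.5]
0.078 20 [0.481  0.0456 0.0852] [484.9  50. ]
0.09 9 [0.4799 0.0445 0.1102] [482.1  45.7]
0.124 23 [0.4846 0.0524 0.1271] [487.3  50.3]
```

```bash
python3 -c "
from station import r
print(r.finish_job())"
```

```text
the job is handed in; nothing more can be done
None
```

I laid the proof block in the jig and pushed it home against both stops. I then lifted the steel weight with the black grip off its bracket and set it upright on the middle of the block. The job is handed in at about 40 s of the 72 s allowed. No verdict was reported.

**Tool height:** The reported tool height reads about 25 mm lower than the real fingertips. The first grasp therefore closed above the block. I touched the block top to find the offset (about 33 N) and corrected for it from then on.

**Block position:** After the first pushes, the block's angle measured 0.5 to 1° less than the jig's (limit 1.4°). I let go of the still-hanging weight and pushed the block against the long stop again. It stalled where it had the first time. The top camera then put the block centre at (490, 51) mm and its angle at about 12.0°. The expected home position is (489.7, 50.0) mm and 12.1°. The scene camera placed the block about 3 mm further in x, with angles from 10.2° to 11.7°.

**Weight:**
- **Setting down:** It went down in 1 mm steps, with about 6 N measured at contact.
- **Final check:** Its top is at 127.5 mm, where 128 mm is expected. Its axis is at about (490, 50.5) mm; the cameras differ by about 5 mm in x, so it is within a few millimetres of the block centre.

**Last block check:** The final block fit was spoiled by the weight standing on it and by grey surroundings. It showed an unchanged angle (12.0 to 12.3°) and no visible shift along the long stop. It could not confirm how flush the block is against that stop.

**Bystanders:** I did not touch the tin, roller, offcut or bottle, and did not measure their positions again at the end.

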